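Strip an opened control unit for repair

ROBOT

A 6-joint arm with a two-finger parallel gripper is mounted at the origin on the work surface. World frame = base frame: x ahead of the robot, y to its left, z up, the work surface at z = 0. Lengths are in m, angles in rad, forces in N, time in s.
With the tool pointing down it reaches from about 0.35 to 0.775 m from the base axis. Payload 7.3 kg.
Tool frame: the origin (TCP) lies on the front face of the gripper's body, between the roots of the fingers; the fingertips stand 66 mm ahead of it and the grasp point (between the pads) lies 47 mm ahead of it; z points along the fingers, y is the direction in which the jaws open and shut (so a half turn about z gives the same grasp; the last joint's range is limited). The gripper opens to 92 mm and grips with 3 to 60 N. Pads are 19 mm wide; open, the fingers measure 130 mm over their backs; the gripper's body (75 mm by 190 mm) begins 47 mm behind the grasp point.
Start: joints at [1.079, 0.342, 1.524, -0, 1.275, -0.146], TCP at [0.178, 0.494, 0.292] pointing down, gripper open.
Joint ranges: [-2.53, 2.53], [-0.77, 2.02], [0.04, 2.7], [-1, 4.14], [0.28, 2.66], [-3.11, 3.11]. Speed limits (rad/s): [2.57, 2.57, 3.14, 3.14, 3.14, 3.14].

INTERFACE

Orientations are given as [roll, pitch, yaw] about the fixed x, y, z axes, in that order (R = Rz(yaw) Ry(pitch) Rx(roll)).
In Python, from cell import observe, read_camera, hand_in, search_frame, tip_of gives the robot as it stands. The module is installed in compiled form; this text tells all that it offers.
- The arm moves only by the tool apply_moves, never from a script. Its argument "motion" is a list of rows, each an object with "offset": the shift along the tool's x, y, z in mm, a list of three; "rotation": the turn, a rotation vector about the tool's x, y, z in rad, a list of three. In form: [{"offset": [x, y, z], "rotation": [rx, ry, rz]}, ...]. A call has 1 to 12 rows; each row shifts and turns the pose as measured when the row begins, along the tool's axes as they then stand; what a row does not reach is not made up. A row lasts 1/12 s, in which the tool goes at most 41.7 mm and 7.16 degrees, less where a joint would pass 70% of its speed; a pose out of reach is approached as far as the arm can. A call with a gripper value outside its range is refused whole. "grip" is the closure, from 0 (fully open) to 1 (shut), set as the call begins (left out, the last holds). The fingers move at their own pace and stop on an object; "grip_force" is the grip in N (left out, the last holds). Time passes only in rows, so rows that do not move let the fingers close. It gives the time, the measured TCP pose, the force and the opening at its end, in the units of the state.
- observe(): the state, without advancing time (a new reading comes with each control period).
- read_camera(name): name is "side" or "top"; returns a dict with "img" (420x560x3 uint8, red, green, blue), "camera_matrix" (3x3 intrinsics, pixels), "D" ([k1, k2, p1, p2, k3] as OpenCV has them; the pictures are not rectified), "R" (3x3) and "t" (3): a world point X has camera coordinates R X + t. Camera axes: x right, y down, z forward; pixel columns grow to the right and rows downward; lengths in m; the calibration is good to about 2 mm. A picture is of the moment at which its call begins. There is no depth.
- hand_in(): hands the job in, once; it reports no verdict.
Trained networks look in a picture, given as the dict that the camera call returned (one of the last four; its "shot" number tells which), for a name from the list of things; names that differ only in an ending like _2 or _b are one class to them, and where a whole thing is asked for, a point or a joint stands for the part that bears it (a point fixed in the world has none). Each returns a list of dicts, best first, with "score" (0 to 1); they miss things now and then, are a little off and sometimes report something else, mostly with a low value. They report only what shows in the picture. A call takes as long as a camera call.
- search_frame(query, picture): "location" ([x, y, z] in m, in world coordinates, good to about 4 mm: the middle of the surface that is visible of it).
- tip_of(query, picture): "location" ([x, y, z] in m, in world coordinates, good to about 4 mm: a listed point, or the origin of a listed thing).
The state is a dict: "time": time; "qpos": joint angles; "qvel": joint speeds; "joint_efforts": joint torques, N m; "tool_pos": TCP position; "tool_rot": TCP orientation; "contact_force": force on the tool from outside, world axes, zero at the start; "torque": the same for the moment, N m; "opening": finger opening in m.
Only numpy, scipy, OpenCV 4.12 (cv2) and the standard library are available. Lean on these libraries where they do the work, as an engineer would, in place of code of your own. Each camera call takes 0.05 s, during which the arm holds its last target.

TASK

The opened control unit is stacked up loose: strip it from the top down, one piece at a time. Lay the finned cover flat in the black tray, set the circuit board level and square on the middle of the four-post board rest, lay the black sealing frame flat in the round steel pan, and lay the base plate square across the middle of the two aluminium bars. Set every piece down the same way up as it came, drop nothing, and leave the dispenser bottle and the flux tin where they stand.

Things in the scene. Friction and masses are not known exactly. Their poses are not given: they have to be found in the camera images.
- cover_c (a point): Top piece: aluminium cover, a shell open below, 74 (x) x 42 (y) x 24 mm high, fins along x on top (smooth side walls 42 mm over the outside up to 20 mm above its lower edge). The point is its centre, 12 mm above its lower edge; z up. Stands loose on the board behind the plugs, 8 mm to +x of the board's middle. Pinch across y. About 90 g.
- board_c (a point): 2nd piece: green board 104 (x) x 50 (y) x 3 mm, flat below, loose on the frame, about 80 g. Pinch, across y, the steel can in its middle, 34 (x) x 30 (y) x 11 mm high; beside it in y parts are under 2 mm high. Black plug sockets, 20 mm high, reach 21 mm past the -x edge; two 11 mm capacitors at x = +33 mm. The point is the can's centre, 8.5 mm above the board's underside; z up.
- frame_c (a point): 3rd piece: black plastic sealing frame, open rectangle 112 (x) x 56 (y) x 10 mm high, rails 7 mm wide, round screw lugs at the corners. The point is its centre (in the opening), 5 mm above its underside; z up. Loose on the base's flat top, its long sides 3 mm in from the base's edges. Pinch it from outside across y, clear of the lugs. About 40 g.
- base_c (a point): Bottom piece: aluminium base plate 124 (x) x 62 (y) x 12 mm, flat below, loose on the bench, mounting ears 8 mm thick at both x ends (150 mm over the ears). The point is its centre, 6 mm above its underside; z up. Pinch across y. About 200 g. All four pieces are stacked with parallel axes, frame and board centred on the base; nothing is screwed.
- tray: Place for the cover: black open rectangular plastic tray, 140 (x) x 100 (y) x 15 mm high, walls and floor 4 mm thick, fixed to the bench. Origin at the centre of its underside, on the bench, z up.
- rest: Place for the board: grey plate 116 (x) x 62 (y) x 6 mm with four posts with black rubber tips, 11 mm across, at x = +-36, y = +-13 mm; tips 24 mm above the bench. The board lies on the four tips, its long side along x, either way round, its can over the plate's middle. Fixed. Origin at the centre of its underside, on the bench, z up.
- pan: Place for the frame: round stainless pan, 158 mm across at its foot, 166 mm at its rim, 13 mm high, floor and wall 3 mm thick. Fixed. Origin at the centre of its underside, on the bench, z up.
- bars: Place for the base: two bright aluminium bars on a dark steel plate 120 (x) x 110 (y) mm. Bars along y, 18 mm wide, 116 mm long, centred at x = +-42 mm, tops 20 mm above the bench. The base lies across both, centred, its long side along x, either way round. Fixed. Origin at the centre of its underside, on the bench, z up.
- dispenser: Bystander: white round dispenser bottle with a steel top, 56 mm across, 104 mm high, loose, standing on the bench. Origin at the centre of its foot.
- tin: Bystander: round flux tin with a brass-coloured lid, 57 mm across, 30 mm high, loose, standing on the bench. Origin at the centre of its foot.

How it is judged:
By the outcome, as a careful person would: the job done as asked, in the order asked, and still so for the second after the job is handed in, with the robot touching nothing.
It also fails if it takes over 125 s, if anything falls off the work surface, if the arm or the gripper's body presses on something with over 40 N, if the wrist force passes 120 N, or if a joint passes its speed limit or range.

## Working session

There is one attempt and no reset: what is moved stays moved. The work goes in short steps, Python scripts to look and compute and a tool call to move; the robot and the scene stay as the last step left them, time stands still between calls to the robot, and variables do not carry over. Pictures are saved under pics/ and viewed, and the job is handed in when it is done.

Besides the shell and the picture viewer there is one more tool, called after "Call:" as name([rows], argument=value, ...), one row to a line, values as JSON. apply_moves: Moves the arm, as the interface text tells. Its arguments: {"type":"object","properties":{"motion":{"type":"array"},"grip":{"type":"number"},"grip_force":{"type":"number"}},"required":["motion"]}

```bash
mkdir -p pics; ls; cat > h.py <<'E'
import numpy as np, cv2
from cell import *
def save(n):
    out={}
    for c in ("side","top"):
        p=read_camera(c); out[c]=p
        cv2.imwrite(f"pics/{n}_{c}.png",cv2.cvtColor(p["img"],cv2.COLOR_RGB2BGR))
    return out
E
python3 - <<'E'
from h import *
s=observe(); print({k:np.round(v,3) for k,v in s.items()})
P=save("a")
import pickle; pickle.dump(P,open("a.pkl","wb"))
for c in P:
    p=P[c]; print(c,np.round(p["camera_matrix"],1).tolist(),np.round(p["D"],3),"C",np.round(-np.array(p["R"]).T@p["t"],3))
    for q in ["cover_c","board_c","frame_c","base_c","tray","rest","pan","bars","dispenser","tin"]:
        r=tip_of(q,p)[:2]; print(c,q,[(np.round(x["location"],3).tolist(),round(x["score"],2)) for x in r])
print(observe()["time"])
E
```

```text
pics
{'time': np.float64(0.0), 'qpos': array([ 1.079,  0.343,  1.525,  0.   ,  1.275, -0.146]), 'qvel': array([-0.002, -0.   , -0.001, -0.   ,  0.   ,  0.001]), 'joint_efforts': array([ 1.0000e-03, -4.3124e+01, -2.4422e+01,  7.2000e-02,  5.6000e-02,
       -0.0000e+00]), 'tool_pos': array([0.178, 0.494, 0.292]), 'tool_rot': array([-3.14 , -0.   ,  2.796]), 'contact_force': array([-0.255,  0.722, -1.12 ]), 'torque': array([ 0.008, -0.021, -0.038]), 'opening': np.float64(0.092)}
side [[465.5, 0.0, 274.0], [0.0, 465.5, 205.2], [0.0, 0.0, 1.0]] [-0.097  0.     0.     0.     0.   ] C [ 0.077 -0.905  0.93 ]
side cover_c [([0.649, -0.192, 0.034], 0.81), ([0.639, -0.199, 0.03], 0.56)]
side board_c [([0.639, -0.198, 0.028], 0.86), ([0.471, -0.007, -0.003], 0.22)]
side frame_c [([0.632, -0.196, 0.016], 0.53)]
side base_c [([0.635, -0.198, 0.006], 0.57)]
side tray [([0.431, 0.366, -0.003], 0.93)]
side rest [([0.646, 0.174, 0.004], 0.79)]
side pan [([0.468, -0.008, -0.001], 0.69)]
side bars [([0.433, -0.341, 0.0], 0.87)]
side dispenser [([0.455, 0.175, -0.0], 0.64)]
side tin [([0.442, -0.195, -0.001], 0.7), ([0.638, -0.198, 0.009], 0.36)]
top [[385.4, 0.0, 274.9], [0.0, 385.4, 206.3], [0.0, 0.0, 1.0]] [-0.007  0.     0.     0.     0.   ] C [0.495 0.019 0.899]
top cover_c [([0.644, -0.192, 0.034], 0.61)]
top board_c [([0.638, -0.195, 0.028], 0.6)]
top frame_c [([0.64, -0.195, 0.016], 0.58)]
top base_c [([0.638, -0.195, 0.005], 0.66)]
top tray [([0.428, 0.366, 0.002], 0.61)]
top rest [([0.643, 0.173, 0.003], 0.63)]
top pan [([0.469, -0.006, 0.003], 0.6), ([0.441, -0.192, 0.001], 0.27)]
top bars [([0.43, -0.339, -0.005], 0.87)]
top dispenser [([0.455, 0.174, -0.004], 0.83)]
top tin [([0.441, -0.19, 0.0], 0.75)]
1.1
```

View pics/a_top.png

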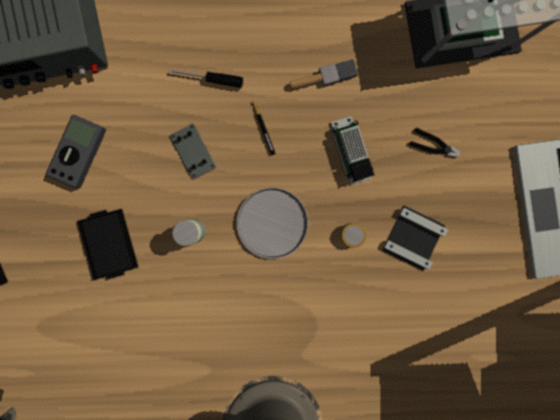

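View pics/a_side.png

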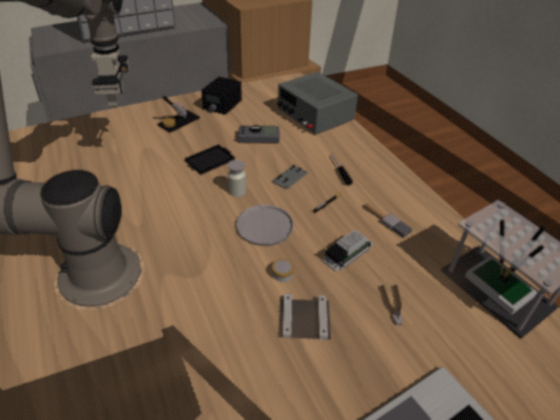

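The top view shows +x up and +y left. The stack is at about (350,150), the rest at (192,151), the pan at (271,223), the bars at (414,238), the tray at (107,244), the bottle at (188,233) and the tin at (353,236). I'll zoom in to get the yaws.

```bash
python3 - <<'E'
import cv2,numpy as np
a=cv2.imread("pics/a_top.png")
def crop(cx,cy,r=32): return cv2.resize(np.clip(a[cy-r:cy+r,cx-r:cx+r].astype(float)*1.5,0,255).astype('uint8'),(384,384)[:2] if 0 else (390,290) if 0 else (298,298),interpolation=cv2.INTER_CUBIC)
cs=[crop(351,151,40),crop(192,151),crop(415,238,40),crop(107,244,40)]
cv2.imwrite("pics/a_crop.png",np.vstack([np.hstack(cs[:2]),np.hstack(cs[2:])]))
E
```

```text
(no output)
```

View pics/a_crop.png

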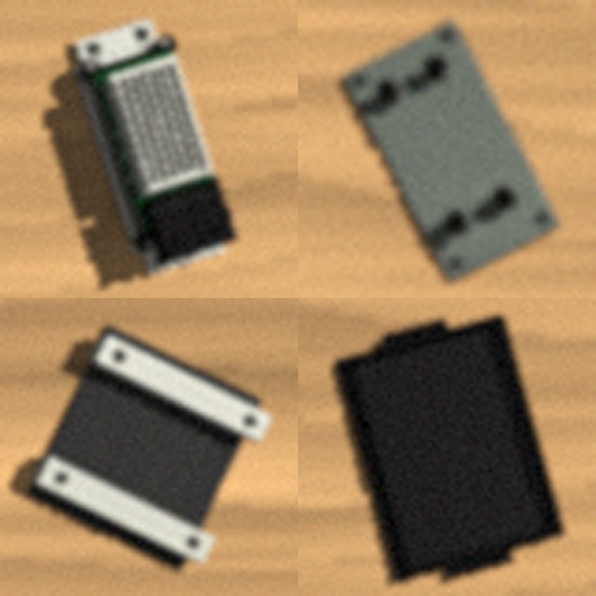

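```bash
cat > fit.py <<'E'
import numpy as np, cv2
from scipy.optimize import minimize
S=6
def box(x0,x1,y0,y1,z0,z1):
    return np.array([[x,y,z] for x in(x0,x1) for y in(y0,y1) for z in(z0,z1)])/1000.
def cb(lx,ly,z0,z1,cx=0,cy=0): return box(cx-lx/2,cx+lx/2,cy-ly/2,cy+ly/2,z0,z1)
def cyl(r0,r1,z0,z1):
    t=np.linspace(0,2*np.pi,48,endpoint=False)
    return np.vstack([np.c_[r0*np.cos(t),r0*np.sin(t),0*t+z0],np.c_[r1*np.cos(t),r1*np.sin(t),0*t+z1]])/1000.
base=[cb(124,62,0,12),cb(150,50,0,8)]
frame=[cb(112,56,0,10)]
board=[cb(104,50,0,3),cb(34,30,3,14),box(-73,-45,-21,21,3,23)]
cover=[cb(74,42,0,24)]
def up(ms,dz,dx=0): return [m+np.array([dx,0,dz])/1000 for m in ms]
M={"tray":[cb(140,100,0,15)],
"rest":[cb(116,62,0,6)]+[cb(10,10,6,24,sx*36,sy*13) for sx in(1,-1) for sy in (1,-1)],
"pan":[cyl(79,83,0,13)],
"bars":[cb(120,110,0,5),cb(18,116,0,20,42),cb(18,116,0,20,-42)],
"tin":[cyl(28.5,28.5,0,30)],
"stack":base+up(frame,12)+up(board,22)+up(cover,25,8),
"stack3":base+up(frame,12)+up(board,22),
"stack2":base+up(frame,12),
"base":base,"frame":frame,"board":board,"cover":cover}
def proj(p,X):
    r,_=cv2.Rodrigues(np.array(p["R"],float))
    return cv2.projectPoints(X.reshape(-1,1,3),r,np.array(p["t"],float),np.array(p["camera_matrix"],float),np.array(p["D"],float))[0][:,0]
def ratio(img):
    f=cv2.GaussianBlur(img.astype(np.float32),(0,0),0.6)
    return (f[...,0]-f[...,2])/(f.sum(2)+6)
def fit(p,name,x0,z=0,show=None,lo=.10,hi=.2,yawfree=True):
    ms=M[name]; img=p["img"]
    obj=1-np.clip((ratio(img)-lo)/(hi-lo),0,1)
    c=proj(p,np.array([[x0[0],x0[1],z]]))[0].astype(int); R=55
    xa,ya=max(c[0]-R,0),max(c[1]-R,0); ob=obj[ya:c[1]+R,xa:c[0]+R]
    H,W=ob.shape
    def pose(v): 
        cs,sn=np.cos(v[2]),np.sin(v[2]); Rz=np.array([[cs,-sn,0],[sn,cs,0],[0,0,1]])
        return [m@Rz.T+np.array([v[0],v[1],z]) for m in ms]
    def render(v):
        im=np.zeros((H*S,W*S),np.uint8)
        for m in pose(v):
            q=(proj(p,m)-[xa,ya]+.5)*S-.5
            h=cv2.convexHull(q.astype(np.float32))
            cv2.fillConvexPoly(im,np.round(h*16).astype(np.int32),255,shift=4)
        return cv2.GaussianBlur(cv2.resize(im,(W,H),interpolation=cv2.INTER_AREA).astype(np.float32)/255,(0,0),.7)
    ref=render(x0); near=cv2.dilate(ref,np.ones((13,13)))>.01
    cost=lambda v:float((np.abs(render(v)-ob)[near]**2).sum())
    best=None
    for dy in ([-.12,0,.12] if yawfree else [0]):
        v=np.array(x0)+[0,0,dy]
        sim=np.array([v,v+[.006,0,0],v+[0,.006,0],v+[0,0,.1]])
        r=minimize(cost,v,method="Nelder-Mead",options=dict(initial_simplex=sim,xatol=1e-4,fatol=1e-3,maxiter=400))
        if best is None or r.fun<best.fun: best=r
    if show:
        big=cv2.resize(img[ya:ya+H,xa:xa+W],None,fx=5,fy=5,interpolation=cv2.INTER_CUBIC)[...,::-1].copy()
        for m in pose(best.x):
            q=(proj(p,m)-[xa,ya]+.5)*5-.5; cv2.polylines(big,[np.round(cv2.convexHull(q.astype(np.float32))).astype(np.int32)],True,(0,0,255),1)
        cv2.imwrite(show,np.hstack([big,cv2.cvtColor((cv2.resize(ob,None,fx=5,fy=5)*255).astype(np.uint8),cv2.COLOR_GRAY2BGR)]) if False else big)
    return best.x,best.fun
E
cat > f1.py <<'E'
from fit import *; import pickle
P=pickle.load(open("a.pkl","rb"))
g={"stack":(.638,-.196,.30),"rest":(.645,.174,.45),"bars":(.431,-.340,-.42),"tray":(.43,.366,.25),"pan":(.469,-.007,0),"tin":(.441,-.192,0)}
for n,x in g.items():
    for c in P:
        v,f=fit(P[c],n,x,show=f"pics/f_{n}_{c}.png"); print(n,c,np.round(v,4),round(np.degrees(v[2]),1),round(f,1))
import glob
for c in P:
    t=[cv2.resize(cv2.imread(f"pics/f_{n}_{c}.png"),(260,260)) for n in g]
    cv2.imwrite(f"pics/F_{c}.png",np.vstack([np.hstack(t[:3]),np.hstack(t[3:])]))
E
python3 f1.py
```

```text
stack side [ 0.6366 -0.194   0.2837] 16.3 127.6
stack top [ 0.6403 -0.1948  0.2876] 16.5 45.4
rest side [0.6392 0.1747 0.4612] 26.4 68.7
rest top [0.6416 0.1738 0.4633] 26.5 8.1
bars side [ 0.4302 -0.3384 -0.4656] -26.7 148.1
bars top [ 0.4314 -0.3406 -0.4665] -26.7 37.7
tray side [0.4314 0.3651 0.1455] 8.3 253.0
tray top [0.4309 0.3694 0.2586] 14.8 137.1
pan side [ 0.4699 -0.005   0.106 ] 6.1 128.2
pan top [ 0.4726 -0.0064 -0.108 ] -6.2 26.9
tin side [ 0.4395 -0.1949  0.0848] 4.9 152.3
tin top [ 0.4426 -0.1877 -0.0945] -5.4 201.2
```

View pics/F_top.png

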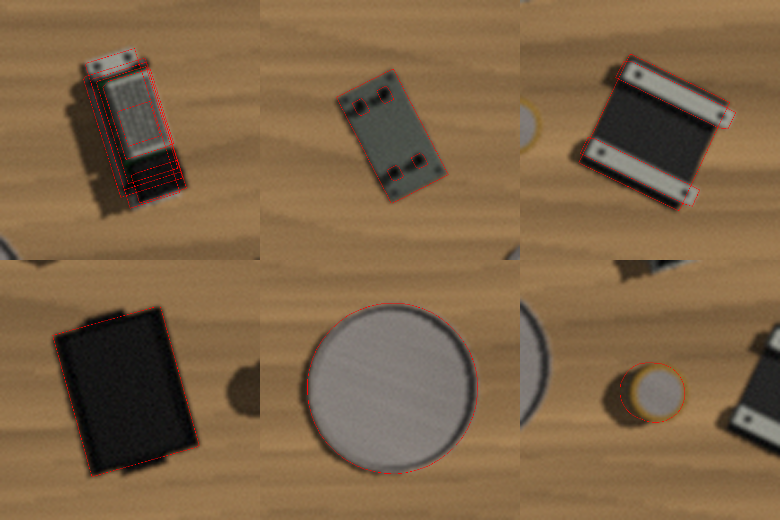

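View pics/F_side.png

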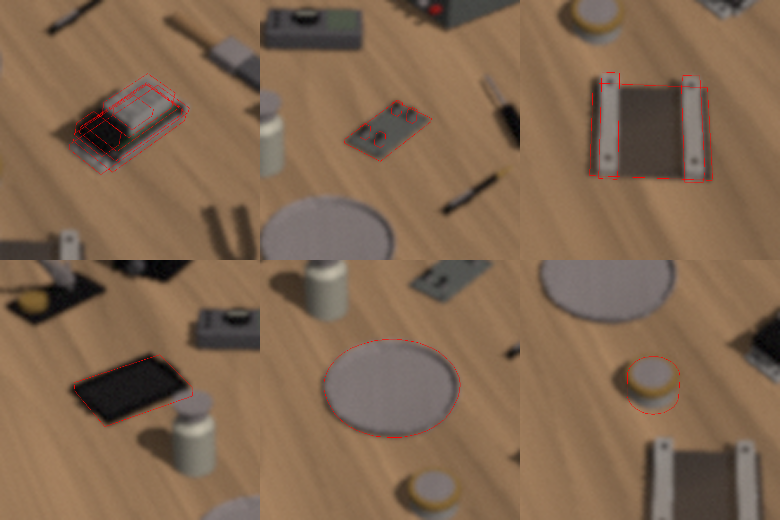

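```bash
python3 - <<'E'
import cv2,numpy as np
t=[cv2.resize(cv2.imread(f"pics/f_{n}_{c}.png")[100:450,100:450],(390,290) if 0 else (300,300),interpolation=cv2.INTER_CUBIC) for n in("stack","bars") for c in("top","side")]
cv2.imwrite("pics/G.png",np.clip(1.4*np.vstack([np.hstack(t[:2]),np.hstack(t[2:])]).astype(float),0,255).astype('uint8'))
E
```

```text
(no output)
```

View pics/G.png

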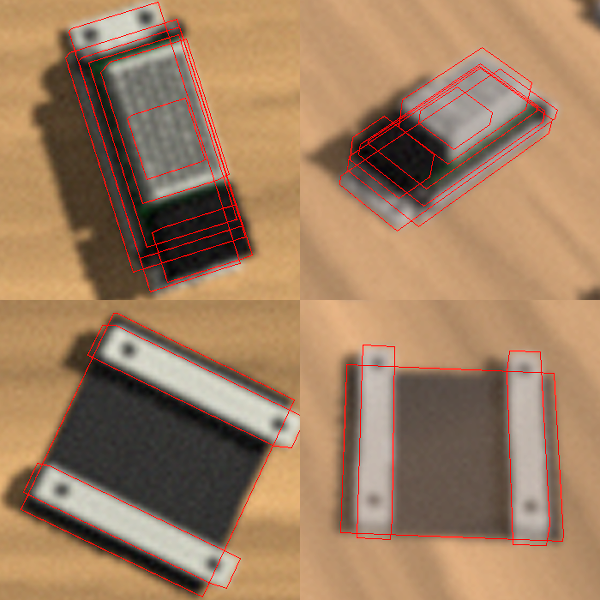

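```bash
cat >> fit.py <<'E'
def back(p,uv,z):
    K=np.array(p["camera_matrix"],float);D=np.array(p["D"],float);R=np.array(p["R"]);t=np.array(p["t"])
    n=cv2.undistortPoints(np.array(uv,float).reshape(-1,1,2),K,D)[:,0]
    d=np.c_[n,np.ones(len(n))]@R; C=-R.T@t
    return C+d*((z-C[2])/d[:,2])[:,None]
def blobs(p,mask,z,win,amin=8):
    """win: (x,y,r) world; returns centroid, minAreaRect in world plane z"""
    c=proj(p,np.array([[win[0],win[1],z]]))[0]
    m=mask.astype(np.uint8).copy(); yy,xx=np.mgrid[:m.shape[0],:m.shape[1]]
    m[np.hypot(xx-c[0],yy-c[1])>win[2]]=0
    n,l,st,ce=cv2.connectedComponentsWithStats(m,connectivity=4)
    out=[]
    for i in range(1,n):
        if st[i,4]<amin: continue
        ys,xs=np.nonzero(l==i); X=back(p,np.c_[xs,ys],z)[:,:2]
        mu=X.mean(0); w,V=np.linalg.eigh(np.cov((X-mu).T)); a=np.degrees(np.arctan2(V[1,1],V[0,1]))
        out.append((st[i,4],np.round(mu,4),np.round((a+90)%180-90,1),np.round(np.sqrt(12*w[::-1]),4)))
    return out
E
python3 - <<'E'
from fit import *; import pickle
P=pickle.load(open("a.pkl","rb"))
for c in P:
    p=P[c]; f=p["img"].astype(float); v=f.mean(2); r=ratio(p["img"])
    print(c, "bars",blobs(p,(v>115)&(r<.12),.02,(.431,-.34,40),15))
    print(c, "cover",blobs(p,(v>85)&(r<.12),.048,(.645,-.192,30),30))
    print(c, "tips",blobs(p,(v<52),.024,(.641,.174,28),4))
    print(c,"bright levels",v[proj(p,np.array([[.645,-.192,.048]])).astype(int)[0][1],proj(p,np.array([[.645,-.192,.048]])).astype(int)[0][0]], )
E
```

```text
side bars [(np.int32(255), array([ 0.3909, -0.3224]), np.float64(63.2), array([0.1188, 0.0162])), (np.int32(259), array([ 0.4653, -0.3601]), np.float64(62.6), array([0.1147, 0.0166]))]
side cover [(np.int32(556), array([ 0.6399, -0.2104]), np.float64(46.3), array([0.1091, 0.0689]))]
side tips [(np.int32(6), array([0.595 , 0.1648]), np.float64(40.2), array([0.0213, 0.0047])), (np.int32(6), array([0.6091, 0.1436]), np.float64(48.9), array([0.0141, 0.0077]))]
side bright levels 109.66666666666667
top bars [(np.int32(329), array([ 0.4682, -0.3609]), np.float64(63.0), array([0.1118, 0.0173])), (np.int32(332), array([ 0.3937, -0.3218]), np.float64(63.0), array([0.1132, 0.017 ]))]
top cover [(np.int32(152), array([ 0.6958, -0.1682]), np.float64(-70.0), array([0.0447, 0.0181])), (np.int32(289), array([ 0.647 , -0.1943]), np.float64(13.6), array([0.0938, 0.0489])), (np.int32(40), array([ 0.6427, -0.1937]), np.float64(35.6), array([0.0268, 0.0139]))]
top tips [(np.int32(90), array([0.6693, 0.1937]), np.float64(-60.9), array([0.0505, 0.0109])), (np.int32(39), array([0.6119, 0.1493]), np.float64(-52.7), array([0.0206, 0.0098])), (np.int32(51), array([0.5993, 0.174 ]), np.float64(-54.6), array([0.0248, 0.0115]))]
top bright levels 88.0
```

```bash
cat > to.py <<'E'
import sys; from cell import observe; import numpy as np
from scipy.spatial.transform import Rotation as Ro
a=list(map(float,sys.argv[1:]))  # x y z yawdeg
s=observe(); p=s["tool_pos"]; R=Ro.from_euler("xyz",s["tool_rot"])
T=Ro.from_euler("xyz",[np.pi,0,np.radians(a[3])])
print("t",s["time"],"pos",np.round(p,4),"rot",np.round(np.degrees(s["tool_rot"]),2),"F",np.round(s["contact_force"],1),"open",round(s["opening"]*1e3,1),"q",np.round(s["qpos"],2))
d=np.array(a[:3])-p
rv=(R.inv()*T).as_rotvec(); off=R.inv().apply(d)*1e3; off2=T.inv().apply(d)*1e3
print("rot",np.round(rv,4),"rows>=",round(np.linalg.norm(rv)/.1249,1)); print("off now",np.round(off,1),"off after turn",np.round(off2,1),"rows>=",round(np.linalg.norm(d)*1e3/41.7,1))
E
python3 to.py .6462 -.1921 .292 16.4
```

```text
t 1.1 pos [0.1779 0.4939 0.2922] rot [179.99   0.   160.19] F [-0.7 -0.3 -0.6] open 91.9 q [ 1.08  0.34  1.52  0.    1.28 -0.15]
rot [ 1.0000e-04 -1.0000e-04  2.5095e+00] rows>= 20.1
off now [-6.731e+02 -4.867e+02  2.000e-01] off after turn [2.555e+02 7.903e+02 2.000e-01] rows>= 19.9
```

Call:
apply_moves([
  {"offset":[0,0,0],"rotation":[0,0,0.12]},
  {"offset":[0,0,0],"rotation":[0,0,0.12]},
  {"offset":[0,0,0],"rotation":[0,0,0.12]},
  {"offset":[0,0,0],"rotation":[0,0,0.12]},
  {"offset":[0,0,0],"rotation":[0,0,0.12]},
  {"offset":[0,0,0],"rotation":[0,0,0.12]},
  {"offset":[0,0,0],"rotation":[0,0,0.12]},
  {"offset":[0,0,0],"rotation":[0,0,0.12]},
  {"offset":[0,0,0],"rotation":[0,0,0.12]},
  {"offset":[0,0,0],"rotation":[0,0,0.12]},
])

```text
time: 1.93
tool_pos: [0.1779, 0.4939, 0.2922]
tool_rot: [-3.142, 0.0, 1.55]
contact_force: [0.0, -0.2, 0.9]
opening: 0.0918
```

```bash
python3 to.py .6462 -.1921 .292 16.4
```

```text
t 1.9333 pos [0.1779 0.4939 0.2922] rot [-180.      0.     88.82] F [ 0.  -0.2  0.9] open 91.8 q [1.08 0.34 1.52 0.   1.28 1.1 ]
rot [-0.000e+00  1.000e-04  1.264e+00] rows>= 10.1
off now [-6.762e+02  4.823e+02  2.000e-01] off after turn [2.556e+02 7.903e+02 2.000e-01] rows>= 19.9
```

Call:
apply_moves([
  {"offset":[0,0,0],"rotation":[0,0,0.12]},
  {"offset":[0,0,0],"rotation":[0,0,0.12]},
  {"offset":[0,0,0],"rotation":[0,0,0.12]},
  {"offset":[0,0,0],"rotation":[0,0,0.12]},
  {"offset":[0,0,0],"rotation":[0,0,0.12]},
  {"offset":[0,0,0],"rotation":[0,0,0.12]},
  {"offset":[0,0,0],"rotation":[0,0,0.12]},
  {"offset":[0,0,0],"rotation":[0,0,0.12]},
  {"offset":[0,0,0],"rotation":[0,0,0.12]},
  {"offset":[0,0,0],"rotation":[0,0,0.12]},
  {"offset":[0,0,0],"rotation":[0,0,0.08]},
])

```text
time: 2.85
tool_pos: [0.1779, 0.4939, 0.2922]
tool_rot: [3.142, 0.0, 0.214]
contact_force: [-0.2, -0.1, -0.1]
opening: 0.0917
```

Call:
apply_moves([
  {"offset":[12,36,0],"rotation":[0,0,0]},
  {"offset":[12,36,0],"rotation":[0,0,0]},
  {"offset":[12,36,0],"rotation":[0,0,0]},
  {"offset":[12,36,0],"rotation":[0,0,0]},
  {"offset":[12,36,0],"rotation":[0,0,0]},
  {"offset":[12,36,0],"rotation":[0,0,0]},
  {"offset":[12,36,0],"rotation":[0,0,0]},
  {"offset":[12,36,0],"rotation":[0,0,0]},
  {"offset":[12,36,0],"rotation":[0,0,0]},
  {"offset":[12,36,0],"rotation":[0,0,0]},
  {"offset":[12,36,0],"rotation":[0,0,0]},
  {"offset":[12,36,0],"rotation":[0,0,0]},
])

```text
time: 3.85
tool_pos: [0.4144, 0.0905, 0.2922]
tool_rot: [-3.138, -0.006, 0.221]
contact_force: [0.6, 1.9, -0.9]
opening: 0.0919
```

```bash
python3 to.py .6462 -.1921 .292 16.4
```

```text
t 3.85 pos [0.4144 0.0905 0.2922] rot [-179.79   -0.33   12.68] F [ 0.6  1.9 -0.9] open 91.9 q [0.03 0.15 1.78 0.01 1.2  1.38]
rot [-0.0035 -0.0059 -0.0649] rows>= 0.5
off now [ 1.641e+02  3.266e+02 -1.000e-01] off after turn [1.425e+02 3.366e+02 2.000e-01] rows>= 8.8
```

Call:
apply_moves([
  {"offset":[0,0,0],"rotation":[-0.003,-0.006,-0.065]},
  {"offset":[14,33,9],"rotation":[0,0,0]},
  {"offset":[14,33,9],"rotation":[0,0,0]},
  {"offset":[14,33,9],"rotation":[0,0,0]},
  {"offset":[14,33,9],"rotation":[0,0,0]},
  {"offset":[14,33,9],"rotation":[0,0,0]},
  {"offset":[14,33,9],"rotation":[0,0,0]},
  {"offset":[14,33,9],"rotation":[0,0,0]},
  {"offset":[14,33,9],"rotation":[0,0,0]},
  {"offset":[14,33,9],"rotation":[0,0,0]},
  {"offset":[14,33,9],"rotation":[0,0,0]},
])

```text
time: 4.77
tool_pos: [0.6512, -0.2049, 0.2026]
tool_rot: [3.139, -0.008, 0.284]
contact_force: [1.3, -0.2, 0.7]
opening: 0.092
```

```bash
python3 to.py .6462 -.1921 .15 16.4
```

```text
t 4.7667 pos [ 0.6512 -0.2049  0.2026] rot [179.87  -0.44  16.25] F [ 1.3 -0.2  0.7] open 92.0 q [-0.42  0.7   1.16  0.    1.27  0.87]
rot [ 0.0023 -0.0077 -0.0027] rows>= 0.1
off now [ -1.6 -13.8  52.6] off after turn [ -1.2 -13.7  52.6] rows>= 1.3
```

Call:
apply_moves([
  {"offset":[-1,-14,20],"rotation":[0.002,-0.008,-0.003]},
  {"offset":[0,0,25],"rotation":[0,0,0]},
  {"offset":[0,0,0],"rotation":[0,0,0]},
])

```text
time: 5.02
tool_pos: [0.6506, -0.2005, 0.1524]
tool_rot: [3.138, -0.001, 0.279]
contact_force: [-1.8, 0.8, 0.3]
opening: 0.0921
```

```bash
python3 to.py .6462 -.1921 .15 16.4; python3 - <<'E'
from h import *; import pickle
P=save("b"); pickle.dump(P,open("b.pkl","wb"))
t=[]
for c,(x,y) in {"top":(351,140),"side":(350,215)}.items():
    i=cv2.imread(f"pics/b_{c}.png")[y-70:y+70,x-70:x+70]; t.append(np.clip(cv2.resize(i,(400,400),interpolation=cv2.INTER_CUBIC)*1.4,0,255).astype('uint8'))
cv2.imwrite("pics/b.png",np.hstack(t))
E
```

```text
t 5.0167 pos [ 0.6506 -0.2005  0.1524] rot [ 1.7979e+02 -8.0000e-02  1.5990e+01] F [-1.8  0.8  0.3] open 92.1 q [-0.41  0.75  1.22 -0.    1.17  0.88]
rot [ 0.0037 -0.0014 -0.0071] rows>= 0.1
off now [-1.9 -9.3  2.3] off after turn [-1.8 -9.3  2.4] rows>= 0.2
```

View pics/b.png

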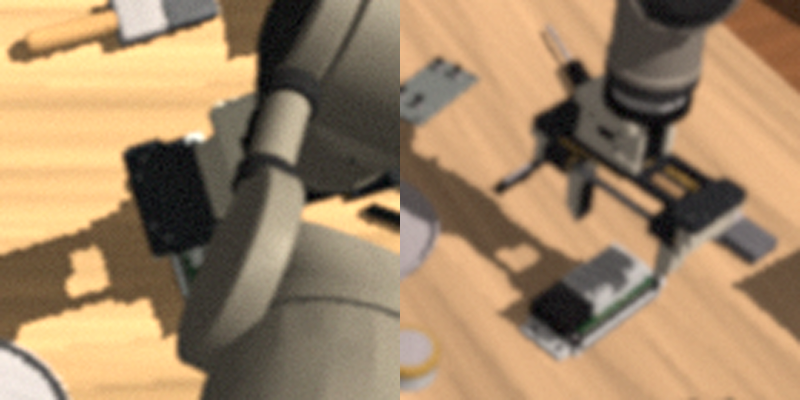

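```bash
cat > ov.py <<'E'
from fit import *; from scipy.spatial.transform import Rotation as Ro
def overlay(p,items,tool,ctr,r,fn,sz=600):
    """items: list of (name,(x,y,z,yawdeg)); tool:(pos,rot,open)"""
    c=proj(p,np.array([ctr]))[0].astype(int); xa,ya=max(c[0]-r,0),max(c[1]-r,0)
    im=p["img"][ya:ya+2*r,xa:xa+2*r][...,::-1]; k=sz/(2*r)
    big=np.clip(cv2.resize(im,None,fx=k,fy=k,interpolation=cv2.INTER_CUBIC)*1.4,0,255).astype('uint8')
    def hull(X,col):
        q=(proj(p,X)-[xa,ya]+.5)*k-.5
        cv2.polylines(big,[np.round(cv2.convexHull(q.astype(np.float32))).astype(np.int32)],True,col,1)
    for n,(x,y,z,a) in items:
        R=Ro.from_euler("z",a,degrees=True)
        for m in M[n]: hull(R.apply(m)+[x,y,z],(0,0,255))
    if tool:
        pos,rot,op=tool; R=Ro.from_euler("xyz",rot)
        for s in(1,-1):
            y0,y1=sorted([s*op/2*1e3,s*(op/2*1e3+19)])
            hull(R.apply(box(-9.5,9.5,y0,y1,46,66))+pos,(255,0,0))
    cv2.imwrite(fn,big)
E
python3 - <<'E'
from ov import *; import pickle; from cell import observe
P=pickle.load(open("b.pkl","rb")); s=observe()
overlay(P["side"],[("stack",(.6385,-.1944,0,16.4))],(s["tool_pos"],s["tool_rot"],s["opening"]),(.645,-.19,.05),45,"pics/b2.png")
E
```

```text
(no output)
```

View pics/b2.png

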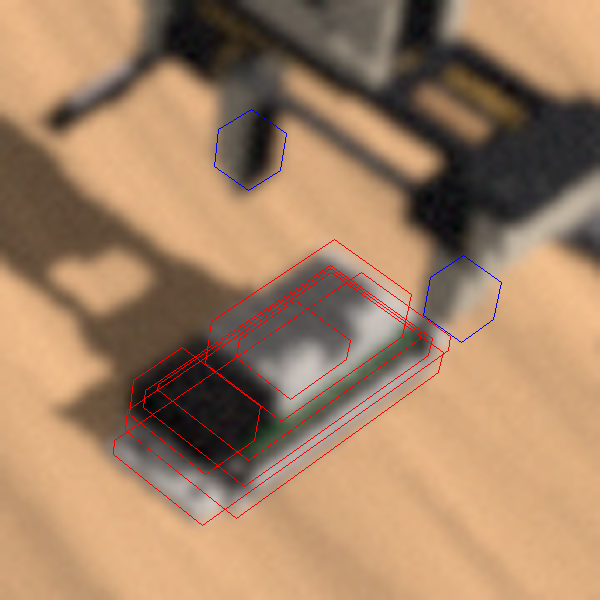

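```bash
python3 - <<'E'
from fit import *; import pickle
P=pickle.load(open("a.pkl","rb"))
q=np.array([(108,75),(175,55),(213,180),(147,193)])/3.725-.5+[311,111]
print(back(P["top"],q,.047).round(4), back(P["top"],q,.047).mean(0))
q=np.array([(325,258),(385,292),(285,400),(215,335)])
p=pickle.load(open("b.pkl","rb"))["side"]; c=proj(p,np.array([(.645,-.19,.05)]))[0].astype(int)-45
X=back(p,q/6.667-.5+c,.047); print(X.round(4),X.mean(0))
E
```

```text
[[ 0.6767 -0.1605  0.047 ]
 [ 0.6885 -0.2014  0.047 ]
 [ 0.6128 -0.2229  0.047 ]
 [ 0.6054 -0.1827  0.047 ]] [ 0.64584603 -0.19185861  0.047     ]
[[ 0.6678 -0.1676  0.047 ]
 [ 0.6798 -0.1946  0.047 ]
 [ 0.6108 -0.2299  0.047 ]
 [ 0.6036 -0.1878  0.047 ]] [ 0.64047673 -0.19498742  0.047     ]
```

Call:
apply_moves([
  {"offset":[-1.8,-9.3,2],"rotation":[0.004,-0.001,-0.007]},
  {"offset":[0,0,0],"rotation":[0,0,0]},
  {"offset":[0,0,0],"rotation":[0,0,0]},
])

```text
time: 5.37
tool_pos: [0.6484, -0.1905, 0.1603]
tool_rot: [3.135, -0.01, 0.289]
contact_force: [0.4, -1.3, 0.2]
opening: 0.0919
```

```bash
python3 to.py .6462 -.1921 .096 16.4
```

```text
t 5.3667 pos [ 0.6484 -0.1905  0.1603] rot [179.63  -0.59  16.55] F [ 0.4 -1.3  0.2] open 91.9 q [-0.4   0.73  1.24  0.    1.16  0.88]
rot [ 0.0065 -0.0102  0.0026] rows>= 0.1
off now [-3.3  0.5 64.2] off after turn [-2.6  0.9 64.3] rows>= 1.5
```

Call:
apply_moves([
  {"offset":[-2.6,0.9,20],"rotation":[0.006,-0.01,0.002]},
  {"offset":[0,0,0],"rotation":[0,0,0]},
])

```text
time: 5.53
tool_pos: [0.6471, -0.1914, 0.1429]
tool_rot: [3.138, -0.004, 0.288]
contact_force: [-1.4, -0.3, -1.8]
opening: 0.0919
```

```bash
python3 to.py .6462 -.1921 .096 16.4
```

```text
t 5.5333 pos [ 0.6471 -0.1914  0.1429] rot [179.8   -0.22  16.51] F [-1.4 -0.3 -1.8] open 91.9 q [-0.4   0.74  1.25 -0.    1.14  0.88]
rot [ 0.0035 -0.0038  0.0019] rows>= 0.0
off now [-1.2  0.2 46.8] off after turn [-1.1  0.4 46.9] rows>= 1.1
```

Call:
apply_moves([
  {"offset":[0,0,0],"rotation":[0,0,0]},
])

```text
time: 5.62
tool_pos: [0.6475, -0.1914, 0.1437]
tool_rot: [3.137, -0.005, 0.288]
contact_force: [0.5, 0.3, 0.6]
opening: 0.092
```

```bash
python3 to.py .6462 -.1921 .096 16.4
```

```text
t 5.6167 pos [ 0.6475 -0.1914  0.1437] rot [179.74  -0.29  16.53] F [0.5 0.3 0.6] open 92.0 q [-0.4   0.74  1.25 -0.    1.14  0.88]
rot [ 0.0045 -0.0051  0.0022] rows>= 0.1
off now [-1.7  0.1 47.7] off after turn [-1.5  0.3 47.7] rows>= 1.1
```

Call:
apply_moves([
  {"offset":[-1,0,15],"rotation":[0.002,-0.003,0.001]},
  {"offset":[-0.5,0,14],"rotation":[0.002,-0.002,0.001]},
  {"offset":[0,0,10],"rotation":[0,0,0]},
  {"offset":[0,0,3],"rotation":[0,0,0]},
  {"offset":[0,0,0],"rotation":[0,0,0]},
])

```text
time: 6.03
tool_pos: [0.6468, -0.192, 0.1008]
tool_rot: [3.14, -0.002, 0.287]
contact_force: [-0.2, 0.0, 0.2]
opening: 0.0919
```

```bash
python3 to.py .6462 -.1921 .096 16.4
```

```text
t 6.0333 pos [ 0.6468 -0.192   0.1008] rot [ 1.799e+02 -1.000e-01  1.642e+01] F [-0.2  0.   0.2] open 91.9 q [-0.4   0.79  1.29 -0.    1.06  0.88]
rot [ 0.0017 -0.0017  0.0003] rows>= 0.0
off now [-0.6 -0.1  4.8] off after turn [-0.6 -0.1  4.8] rows>= 0.1
```

Call:
apply_moves([
  {"offset":[-0.6,0,4.5],"rotation":[0.002,-0.002,0]},
  {"offset":[0,0,0],"rotation":[0,0,0]},
])

```text
time: 6.2
tool_pos: [0.6462, -0.1923, 0.096]
tool_rot: [-3.141, 0.001, 0.286]
contact_force: [0.3, 0.1, -1.2]
opening: 0.0916
```

Call:
apply_moves([
  {"offset":[0,0,0],"rotation":[0,0,0]},
  {"offset":[0,0,0],"rotation":[0,0,0]},
  {"offset":[0,0,0],"rotation":[0,0,0]},
  {"offset":[0,0,0],"rotation":[0,0,0]},
  {"offset":[0,0,0],"rotation":[0,0,0]},
  {"offset":[0,0,0],"rotation":[0,0,0]},
  {"offset":[0,0,0],"rotation":[0,0,0]},
  {"offset":[0,0,0],"rotation":[0,0,0]},
], grip=1, grip_force=15)

```text
time: 6.87
tool_pos: [0.6473, -0.1927, 0.0983]
tool_rot: [3.14, -0.002, 0.287]
contact_force: [-0.5, 0.1, 0.6]
opening: 0.043
```

```bash
python3 to.py .6462 -.1921 .096 16.4
```

```text
t 6.8667 pos [ 0.6473 -0.1927  0.0983] rot [ 1.799e+02 -1.400e-01  1.642e+01] F [-0.5  0.1  0.6] open 43.0 q [-0.4   0.8   1.29  0.    1.06  0.88]
rot [ 0.0018 -0.0024  0.0003] rows>= 0.0
off now [-0.9 -0.8  2.3] off after turn [-0.9 -0.8  2.3] rows>= 0.1
```

Call:
apply_moves([
  {"offset":[0,0,0],"rotation":[0,0,0]},
  {"offset":[0,0,-5],"rotation":[0,0,0]},
  {"offset":[0,0,-8],"rotation":[0,0,0]},
  {"offset":[0,0,-12],"rotation":[0,0,0]},
  {"offset":[0,0,-20],"rotation":[0,0,0]},
  {"offset":[0,0,-30],"rotation":[0,0,0]},
  {"offset":[0,0,-30],"rotation":[0,0,0]},
  {"offset":[0,0,-20],"rotation":[0,0,0]},
])

```text
time: 7.53
tool_pos: [0.6445, -0.1916, 0.2259]
tool_rot: [-3.135, 0.007, 0.286]
contact_force: [0.1, 0.1, -1.0]
opening: 0.0418
```

```bash
python3 to.py .430 .368 .25 104.8; python3 - <<'E'
from ov import *; from cell import *
s=observe(); p=read_camera("side")
overlay(p,[("stack3",(.6385,-.1944,0,16.4))],(s["tool_pos"],s["tool_rot"],s["opening"]),(.645,-.19,.09),50,"pics/c1.png")
E
```

```text
t 7.5333 pos [ 0.6445 -0.1916  0.2259] rot [-179.65    0.42   16.41] F [ 0.1  0.1 -1. ] open 41.8 q [-0.4   0.67  1.15  0.    1.33  0.88]
rot [-1.0600e-02  1.1000e-03 -1.5426e+00] rows>= 12.4
off now [ -47.8 -597.5  -20.1] off after turn [595.8 -64.4 -24.1] rows>= 14.4
```

View pics/c1.png

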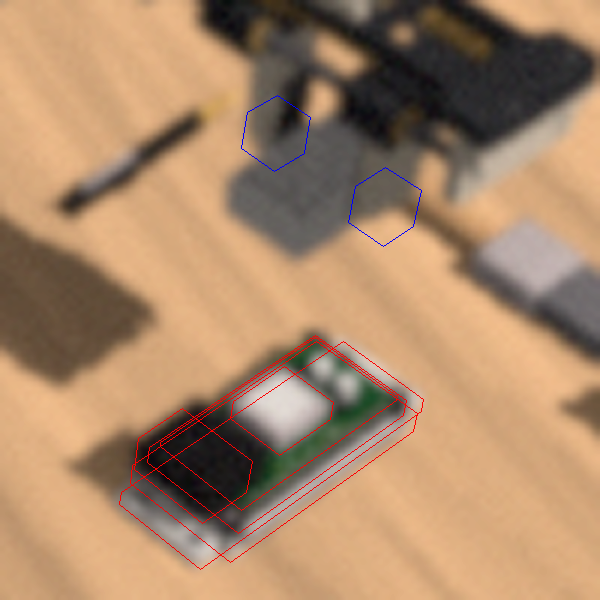

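Call:
apply_moves([
  {"offset":[-3,-37,-4],"rotation":[0,0,0]},
  {"offset":[-3,-37,-4],"rotation":[0,0,0]},
  {"offset":[-3,-37,-2],"rotation":[0,0,0]},
  {"offset":[-3,-37,-2],"rotation":[0,0,0]},
  {"offset":[-3,-37,-2],"rotation":[0,0,0]},
  {"offset":[-3,-37,-2],"rotation":[0,0,0]},
  {"offset":[-3,-37,0],"rotation":[0,0,0]},
  {"offset":[-3,-37,0],"rotation":[0,0,0]},
  {"offset":[-3,-37,0],"rotation":[0,0,0]},
  {"offset":[-3,-37,0],"rotation":[0,0,0]},
  {"offset":[-3,-37,0],"rotation":[0,0,0]},
  {"offset":[-3,-37,0],"rotation":[0,0,0]},
])

```text
time: 8.58
tool_pos: [0.4828, 0.2327, 0.2581]
tool_rot: [3.132, -0.021, 0.273]
contact_force: [0.3, 0.4, -0.9]
opening: 0.0419
```

```bash
python3 to.py .430 .368 .25 104.8
```

```text
t 8.5833 pos [0.4828 0.2327 0.2581] rot [179.43  -1.18  15.63] F [ 0.3  0.4 -0.9] open 41.9 q [ 0.31  0.38  1.56 -0.01  1.18  1.61]
rot [ 0.0239 -0.0085 -1.5563] rows>= 12.5
off now [ -14.6 -144.6    6.4] off after turn [144.3 -16.5   8.1] rows>= 3.5
```

Call:
apply_moves([
  {"offset":[-4,-36,1],"rotation":[0.01,-0.004,0]},
  {"offset":[-4,-36,1],"rotation":[0.01,-0.004,0]},
  {"offset":[-3,-32,1],"rotation":[0,0,0]},
  {"offset":[-3,-25,1],"rotation":[0,0,0]},
  {"offset":[0,-10,0],"rotation":[0,0,0]},
])

```text
time: 9.0
tool_pos: [0.4252, 0.3734, 0.2591]
tool_rot: [-3.128, -0.018, 0.278]
contact_force: [-0.2, -0.2, -0.7]
opening: 0.0417
```

Call:
apply_moves([
  {"offset":[0,0,0],"rotation":[0,0,-0.12]},
  {"offset":[0,0,0],"rotation":[0,0,-0.12]},
  {"offset":[0,0,0],"rotation":[0,0,-0.12]},
  {"offset":[0,0,0],"rotation":[0,0,-0.12]},
  {"offset":[0,0,0],"rotation":[0,0,-0.12]},
  {"offset":[0,0,0],"rotation":[0,0,-0.12]},
  {"offset":[0,0,0],"rotation":[0,0,-0.12]},
  {"offset":[0,0,0],"rotation":[0,0,-0.12]},
  {"offset":[0,0,0],"rotation":[0,0,-0.12]},
  {"offset":[0,0,0],"rotation":[0,0,-0.12]},
  {"offset":[0,0,0],"rotation":[0,0,-0.12]},
  {"offset":[0,0,0],"rotation":[0,0,-0.12]},
])

```text
time: 10.0
tool_pos: [0.4269, 0.3712, 0.267]
tool_rot: [3.115, -0.015, 1.776]
contact_force: [0.3, 0.1, -0.6]
opening: 0.0416
```

```bash
python3 to.py .430 .368 .15 104.8; python3 - <<'E'
from h import *
from fit import *
import pickle
P=save("d"); pickle.dump(P,open("d.pkl","wb"))
p=P["top"]; f=p["img"].astype(float); v=f.mean(2); r=ratio(p["img"])
print("stack3",fit(p,"stack3",(.6397,-.1946,.287),show="pics/d_s.png"))
print("can",blobs(p,(v>115)&(r<.12),.036,(.64,-.195,12),10))
E
```

```text
t 10.0 pos [0.4269 0.3712 0.267 ] rot [178.49  -0.87 101.76] F [ 0.3  0.1 -0.6] open 41.6 q [0.58 0.42 1.47 0.   1.22 0.37]
rot [ 0.0268 -0.0145 -0.0532] rows>= 0.5
off now [ -5.5  -0.7 117. ] off after turn [ -3.9   2.2 117. ] rows>= 2.8
stack3 (array([ 0.64022707, -0.19456602,  0.29051652]), np.float64(42.37425231933594))
can [(np.int32(146), array([ 0.64  , -0.1957]), np.float64(12.2), array([0.0296, 0.0258]))]
```

View pics/d_s.png

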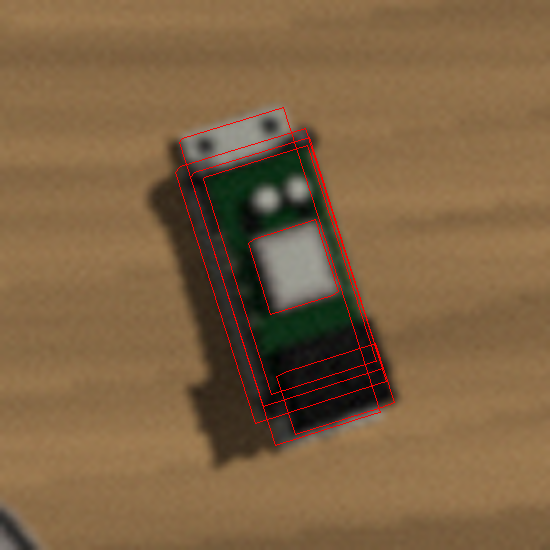

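View pics/d_side.png

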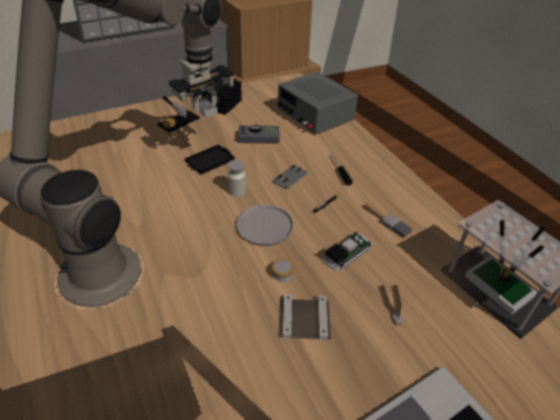

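Call:
apply_moves([
  {"offset":[-4,2,20],"rotation":[0.027,-0.015,-0.053]},
  {"offset":[0,0,30],"rotation":[0,0,0]},
  {"offset":[0,0,30],"rotation":[0,0,0]},
  {"offset":[0,0,30],"rotation":[0,0,0]},
  {"offset":[0,0,20],"rotation":[0,0,0]},
  {"offset":[0,0,10],"rotation":[0,0,0]},
  {"offset":[0,0,0],"rotation":[0,0,0]},
])

```text
time: 10.68
tool_pos: [0.4344, 0.3668, 0.1268]
tool_rot: [3.132, -0.002, 1.791]
contact_force: [-1.1, -0.0, -1.5]
opening: 0.0422
```

```bash
python3 to.py .430 .368 .0785 104.8; python3 - <<'E'
from ov import *; from cell import *
s=observe(); p=read_camera("side")
overlay(p,[("tray",(.430,.368,0,14.8)),("cover",(.43,.368,.0,104.8))],(s["tool_pos"],s["tool_rot"],s["opening"]),(.43,.368,.05),40,"pics/d3.png")
E
```

```text
t 10.6833 pos [0.4344 0.3668 0.1268] rot [ 1.7946e+02 -1.0000e-01  1.0263e+02] F [-1.1 -0.  -1.5] open 42.2 q [ 0.57  0.59  1.61 -0.    0.93  0.35]
rot [ 0.0094 -0.0016 -0.0379] rows>= 0.3
off now [ 2.  -4.5 48.3] off after turn [ 2.2 -4.  48.3] rows>= 1.2
```

View pics/d3.png

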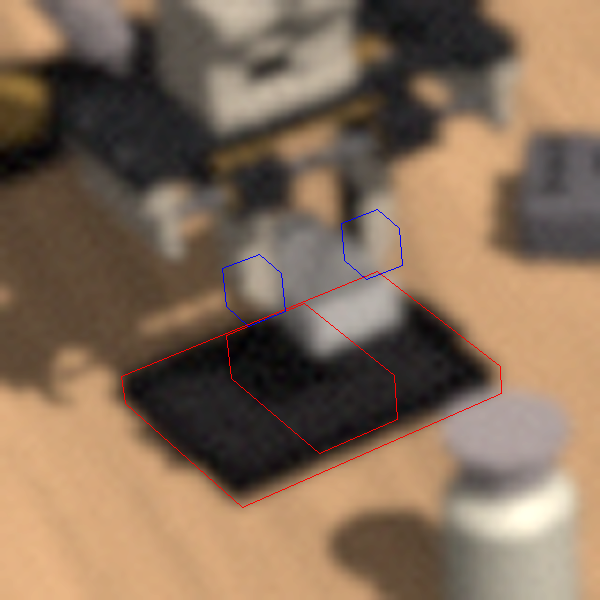

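Call:
apply_moves([
  {"offset":[3,-4,14],"rotation":[0.009,-0.002,-0.038]},
  {"offset":[0,0,14],"rotation":[0,0,0]},
  {"offset":[0,0,8],"rotation":[0,0,0]},
  {"offset":[0,0,4],"rotation":[0,0,0]},
  {"offset":[0,0,0],"rotation":[0,0,0]},
])

```text
time: 11.15
tool_pos: [0.4341, 0.3706, 0.0926]
tool_rot: [3.13, -0.003, 1.82]
contact_force: [0.0, -0.9, -1.0]
opening: 0.0421
```

```bash
python3 to.py .430 .369 .0785 104.8
```

```text
t 11.15 pos [0.4341 0.3706 0.0926] rot [179.34  -0.18 104.3 ] F [ 0.  -0.9 -1. ] open 42.1 q [ 0.57  0.65  1.63 -0.    0.85  0.32]
rot [ 0.0115 -0.003  -0.0088] rows>= 0.1
off now [-0.6 -4.5 14.1] off after turn [-0.5 -4.4 14.1] rows>= 0.4
```

Call:
apply_moves([
  {"offset":[0,-4.4,4],"rotation":[0.01,-0.003,-0.009]},
  {"offset":[0,-1.5,4],"rotation":[0.003,0,0]},
  {"offset":[0,-0.5,4],"rotation":[0.002,0,0]},
  {"offset":[0,0,2],"rotation":[0,0,0]},
])

```text
time: 11.48
tool_pos: [0.4289, 0.3697, 0.0807]
tool_rot: [3.141, -0.001, 1.828]
contact_force: [-0.5, 0.1, -1.1]
opening: 0.0418
```

```bash
python3 to.py .430 .369 .0785 104.8
```

```text
t 11.4833 pos [0.4289 0.3697 0.0807] rot [ 1.7999e+02 -8.0000e-02  1.0475e+02] F [-0.5  0.1 -1.1] open 41.8 q [0.58 0.66 1.65 0.   0.83 0.32]
rot [ 0.0002 -0.0014 -0.0009] rows>= 0.0
off now [-0.9  0.9  2.2] off after turn [-0.9  0.9  2.2] rows>= 0.1
```

Now creep down until contact.

Call:
apply_moves([
  {"offset":[0,0.3,1.5],"rotation":[0,-0.001,0]},
  {"offset":[0,0,1],"rotation":[0,0,0]},
])

```text
time: 11.65
tool_pos: [0.4292, 0.3698, 0.078]
tool_rot: [3.141, -0.0, 1.828]
contact_force: [-0.2, 0.1, 0.2]
opening: 0.0418
```

Call:
apply_moves([
  {"offset":[0,0,1.2],"rotation":[0,0,0]},
  {"offset":[0,0,1],"rotation":[0,0,0]},
])

```text
time: 11.82
tool_pos: [0.4292, 0.3698, 0.0772]
tool_rot: [3.141, -0.0, 1.828]
contact_force: [-3.7, -3.8, 14.6]
opening: 0.0414
```

Call:
apply_moves([
  {"offset":[0,0,1.2],"rotation":[0,0,0]},
])

```text
time: 11.9
tool_pos: [0.4292, 0.3698, 0.0772]
tool_rot: [3.141, -0.0, 1.828]
contact_force: [-4.1, -3.1, 11.4]
opening: 0.042
```

Call:
apply_moves([
  {"offset":[0,0,0],"rotation":[0,0,0]},
  {"offset":[0,0,0],"rotation":[0,0,0]},
  {"offset":[0,0,0],"rotation":[0,0,0]},
  {"offset":[0,0,0],"rotation":[0,0,0]},
], grip=0.35)

```text
time: 12.23
tool_pos: [0.4299, 0.3703, 0.0784]
tool_rot: [3.138, -0.001, 1.828]
contact_force: [-0.2, 0.2, -0.1]
opening: 0.0589
```

Call:
apply_moves([
  {"offset":[0,0,-5],"rotation":[0,0,0]},
  {"offset":[0,0,-15],"rotation":[0,0,0]},
  {"offset":[0,0,-30],"rotation":[0,0,0]},
  {"offset":[0,0,-40],"rotation":[0,0,0]},
  {"offset":[0,0,-40],"rotation":[0,0,0]},
])

```text
time: 12.65
tool_pos: [0.4261, 0.3676, 0.2038]
tool_rot: [-3.125, 0.005, 1.828]
contact_force: [0.6, 0.9, -0.1]
opening: 0.0596
```

```bash
python3 to.py .6388 -.1950 .2 16.5;  python3 - <<'E'
from ov import *; from cell import *
s=observe(); p=read_camera("side")
overlay(p,[("tray",(.430,.368,0,14.8)),("cover",(.43,.368,.004,104.8))],None,(.43,.368,.05),40,"pics/d4.png")
E
```

```text
t 12.65 pos [0.4261 0.3676 0.2038] rot [-179.06    0.31  104.73] F [ 0.6  0.9 -0.1] open 59.6 q [ 0.58  0.5   1.53 -0.    1.13  0.32]
rot [-0.0089  0.017   1.5399] rows>= 12.3
off now [-598.1   62.7    6. ] off after turn [ 44.2 599.8   3.8] rows>= 14.4
```

View pics/d4.png

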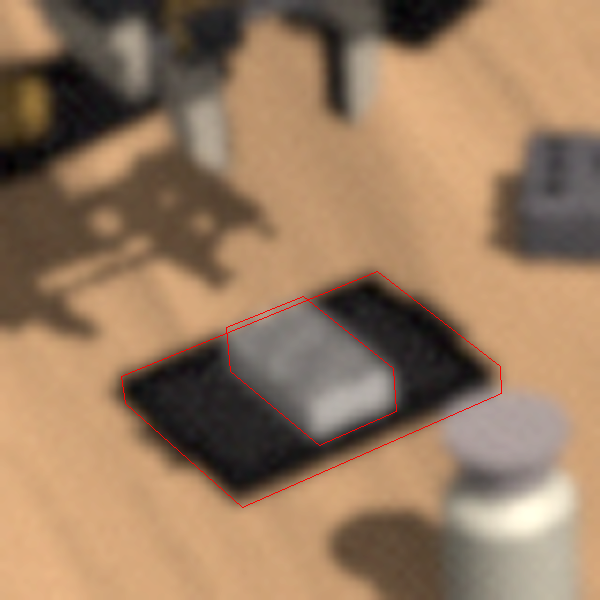

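Call:
apply_moves([
  {"offset":[0,0,-20],"rotation":[0,0,0.12]},
  {"offset":[0,0,-10],"rotation":[0,0,0.12]},
  {"offset":[0,0,0],"rotation":[0,0,0.12]},
  {"offset":[0,0,0],"rotation":[0,0,0.12]},
  {"offset":[0,0,0],"rotation":[0,0,0.12]},
  {"offset":[0,0,0],"rotation":[0,0,0.12]},
  {"offset":[0,0,0],"rotation":[0,0,0.12]},
  {"offset":[0,0,0],"rotation":[0,0,0.12]},
  {"offset":[0,0,0],"rotation":[0,0,0.12]},
  {"offset":[0,0,0],"rotation":[0,0,0.12]},
  {"offset":[0,0,0],"rotation":[0,0,0.12]},
  {"offset":[0,0,0],"rotation":[0,0,0.12]},
], grip=0.2)

```text
time: 13.7
tool_pos: [0.4307, 0.3708, 0.2529]
tool_rot: [-3.138, -0.013, 0.333]
contact_force: [-0.7, -0.5, 0.3]
opening: 0.0734
```

```bash
python3 to.py .6388 -.1950 .2 16.5
```

```text
t 13.7 pos [0.4307 0.3708 0.2529] rot [-179.8    -0.77   19.07] F [-0.7 -0.5  0.3] open 73.4 q [0.58 0.45 1.47 0.   1.21 1.81]
rot [-0.0037 -0.0133  0.0449] rows>= 0.4
off now [ 11.1 602.9  51. ] off after turn [ 38.8 601.6  52.9] rows>= 14.5
```

Call:
apply_moves([
  {"offset":[2,38,0],"rotation":[-0.004,-0.013,0.045]},
  {"offset":[2.5,38,0],"rotation":[0,0,0]},
  {"offset":[2.5,38,0],"rotation":[0,0,0]},
  {"offset":[2.5,38,0],"rotation":[0,0,0]},
  {"offset":[2.5,38,0],"rotation":[0,0,0]},
  {"offset":[2.5,38,0],"rotation":[0,0,0]},
  {"offset":[2.5,38,0],"rotation":[0,0,0]},
  {"offset":[2.5,38,0],"rotation":[0,0,0]},
  {"offset":[2.5,38,2],"rotation":[0,0,0]},
  {"offset":[2.5,38,2],"rotation":[0,0,0]},
  {"offset":[2.5,38,2],"rotation":[0,0,0]},
  {"offset":[2.5,38,2],"rotation":[0,0,0]},
])

```text
time: 14.7
tool_pos: [0.5917, -0.0694, 0.2458]
tool_rot: [-3.14, -0.006, 0.291]
contact_force: [1.7, 0.2, -0.7]
opening: 0.0735
```

```bash
python3 to.py .6388 -.1950 .2 16.5
```

```text
t 14.7 pos [ 0.5917 -0.0694  0.2458] rot [-179.92   -0.37   16.68] F [ 1.7  0.2 -0.7] open 73.5 q [-0.25  0.51  1.39  0.    1.24  1.03]
rot [-0.0014 -0.0065  0.0031] rows>= 0.1
off now [  8.8 133.9  45.6] off after turn [  9.5 133.8  45.8] rows>= 3.4
```

Call:
apply_moves([
  {"offset":[3,38,10],"rotation":[-0.001,-0.006,0.003]},
  {"offset":[3,38,10],"rotation":[0,0,0]},
  {"offset":[3,32,15],"rotation":[0,0,0]},
  {"offset":[1,18,15],"rotation":[0,0,0]},
  {"offset":[0,6,15],"rotation":[0,0,0]},
  {"offset":[0,0,10],"rotation":[0,0,0]},
  {"offset":[0,0,0],"rotation":[0,0,0]},
])

```text
time: 15.28
tool_pos: [0.6417, -0.2106, 0.1671]
tool_rot: [3.137, -0.004, 0.277]
contact_force: [0.0, 0.8, -0.1]
opening: 0.0734
```

```bash
python3 to.py .6388 -.1950 .145 16.5
```

```text
t 15.2833 pos [ 0.6417 -0.2106  0.1671] rot [179.76  -0.23  15.89] F [ 0.   0.8 -0.1] open 73.4 q [-0.43  0.72  1.23 -0.    1.19  0.86]
rot [ 0.0042 -0.0039 -0.0107] rows>= 0.1
off now [  1.4 -15.9  22. ] off after turn [  1.7 -15.8  22.1] rows>= 0.7
```

Call:
apply_moves([
  {"offset":[1.5,-15.8,10],"rotation":[0.004,-0.004,-0.011]},
  {"offset":[0,-3,15],"rotation":[0.002,-0.002,-0.003]},
  {"offset":[0,-1,12],"rotation":[0,0,0]},
  {"offset":[0,0,6],"rotation":[0,0,0]},
  {"offset":[0,0,2],"rotation":[0,0,0]},
])

```text
time: 15.7
tool_pos: [0.6382, -0.1873, 0.1235]
tool_rot: [-3.141, -0.001, 0.295]
contact_force: [-0.5, -0.4, -0.3]
opening: 0.0734
```

```bash
python3 to.py .6388 -.1950 .0945 16.5
```

```text
t 15.7 pos [ 0.6382 -0.1873  0.1235] rot [-1.7998e+02 -4.0000e-02  1.6870e+01] F [-0.5 -0.4 -0.3] open 73.4 q [-0.4   0.75  1.3   0.    1.09  0.88]
rot [-0.0003 -0.0006  0.0065] rows>= 0.1
off now [-1.7  7.6 29. ] off after turn [-1.6  7.6 29. ] rows>= 0.7
```

Call:
apply_moves([
  {"offset":[-1.2,6,8],"rotation":[0,0,0.006]},
  {"offset":[0,0.5,8],"rotation":[0,0,0]},
  {"offset":[0,0,4],"rotation":[0,0,0]},
  {"offset":[0,0,1],"rotation":[0,0,0]},
  {"offset":[0,0,0],"rotation":[0,0,0]},
])

```text
time: 16.12
tool_pos: [0.6399, -0.1947, 0.1022]
tool_rot: [3.14, -0.003, 0.288]
contact_force: [-0.5, -0.0, 0.5]
opening: 0.0736
```

```bash
python3 to.py .6388 -.1950 .0945 16.5
```

```text
t 16.1167 pos [ 0.6399 -0.1947  0.1022] rot [ 1.7991e+02 -1.6000e-01  1.6510e+01] F [-0.5 -0.   0.5] open 73.6 q [-0.41  0.78  1.31  0.    1.05  0.87]
rot [ 0.0017 -0.0028  0.0002] rows>= 0.0
off now [-1.2 -0.1  7.7] off after turn [-1.2 -0.1  7.7] rows>= 0.2
```

Call:
apply_moves([
  {"offset":[-1,0,4],"rotation":[0.001,-0.002,0]},
  {"offset":[-0.3,0,3],"rotation":[0,0,0]},
  {"offset":[0,0,1.5],"rotation":[0,0,0]},
])

```text
time: 16.37
tool_pos: [0.639, -0.1957, 0.094]
tool_rot: [3.14, -0.002, 0.288]
contact_force: [0.3, 0.3, 0.0]
opening: 0.0737
```

```bash
python3 to.py .6388 -.1950 .0945 16.5
```

```text
t 16.3667 pos [ 0.639  -0.1957  0.094 ] rot [ 1.799e+02 -1.200e-01  1.648e+01] F [0.3 0.3 0. ] open 73.7 q [-0.41  0.79  1.31 -0.    1.04  0.87]
rot [ 0.0017 -0.002  -0.0003] rows>= 0.0
off now [-0.  -0.7 -0.5] off after turn [-0.  -0.7 -0.5] rows>= 0.0
```

Good. Close with small hold offsets.

Call:
apply_moves([
  {"offset":[0,-0.5,0],"rotation":[0,0,0]},
  {"offset":[0,0,0.2],"rotation":[0,0,0]},
  {"offset":[0,0,0.2],"rotation":[0,0,0]},
  {"offset":[0,0,0.2],"rotation":[0,0,0]},
  {"offset":[0,0,0.2],"rotation":[0,0,0]},
  {"offset":[0,0,0],"rotation":[0,0,0]},
  {"offset":[0,0,0],"rotation":[0,0,0]},
  {"offset":[0,0,0],"rotation":[0,0,0]},
], grip=1, grip_force=20)

```text
time: 17.03
tool_pos: [0.639, -0.1951, 0.0933]
tool_rot: [3.14, -0.002, 0.288]
contact_force: [0.3, 0.3, -0.6]
opening: 0.0293
```

```bash
python3 to.py .6388 -.1950 .0945 16.5
```

```text
t 17.0333 pos [ 0.639  -0.1951  0.0933] rot [ 1.7988e+02 -1.4000e-01  1.6490e+01] F [ 0.3  0.3 -0.6] open 29.3 q [-0.41  0.79  1.31 -0.    1.03  0.87]
rot [ 0.0021 -0.0025 -0.0001] rows>= 0.0
off now [-0.2 -0.1 -1.2] off after turn [-0.2 -0.1 -1.2] rows>= 0.0
```

Call:
apply_moves([
  {"offset":[0,0,-3],"rotation":[0,0,0]},
  {"offset":[0,0,-5],"rotation":[0,0,0]},
  {"offset":[0,0,-10],"rotation":[0,0,0]},
  {"offset":[0,0,-20],"rotation":[0,0,0]},
  {"offset":[0,0,-25],"rotation":[0,0,0]},
  {"offset":[0,0,-25],"rotation":[0,0,0]},
  {"offset":[0,0,-15],"rotation":[0,0,0]},
])

```text
time: 17.62
tool_pos: [0.6367, -0.1941, 0.1985]
tool_rot: [-3.137, 0.005, 0.288]
contact_force: [0.4, -0.6, -0.8]
opening: 0.0299
```

```bash
python3 to.py .6404 .1742 .2 26.45;  python3 - <<'E'
from ov import *; from cell import *; import pickle
s=observe(); p=read_camera("side"); R=Ro.from_euler("xyz",s["tool_rot"]); q=R.apply([0,0,.0713])+s["tool_pos"]
overlay(p,[("stack2",(.6388,-.195,0,16.5)),("board",(*q,np.degrees(s["tool_rot"][2])))],(s["tool_pos"],s["tool_rot"],s["opening"]),(.64,-.19,.07),50,"pics/e1.png")
pickle.dump(p,open("e.pkl","wb"))
E
```

```text
t 17.6167 pos [ 0.6367 -0.1941  0.1985] rot [-179.75    0.29   16.49] F [ 0.4 -0.6 -0.8] open 29.9 q [-0.41  0.68  1.22  0.    1.25  0.87]
rot [-0.0047  0.0047 -0.1739] rows>= 1.4
off now [ 108.1 -352.1   -0.5] off after turn [ 167.4 -328.1   -1.5] rows>= 8.8
```

View pics/e1.png

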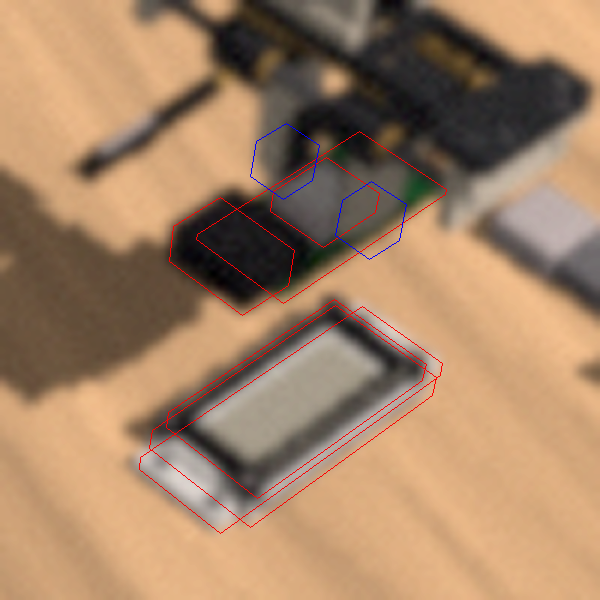

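Call:
apply_moves([
  {"offset":[11,-36,0],"rotation":[0,0,0]},
  {"offset":[11,-36,0],"rotation":[0,0,0]},
  {"offset":[11,-36,0],"rotation":[0,0,0]},
  {"offset":[11,-36,0],"rotation":[0,0,0]},
  {"offset":[11,-36,0],"rotation":[0,0,0]},
  {"offset":[11,-36,0],"rotation":[0,0,0]},
  {"offset":[11,-36,0],"rotation":[0,0,0]},
  {"offset":[11,-36,0],"rotation":[0,0,0]},
  {"offset":[8,-25,0],"rotation":[0,0,0]},
  {"offset":[0,0,0],"rotation":[0,0,-0.08]},
  {"offset":[0,0,0],"rotation":[0,0,-0.06]},
  {"offset":[0,0,0],"rotation":[0,0,-0.02]},
])

```text
time: 18.67
tool_pos: [0.6408, 0.1468, 0.2049]
tool_rot: [3.136, -0.006, 0.45]
contact_force: [-0.6, 0.5, -0.9]
opening: 0.0302
```

```bash
python3 to.py .6404 .1742 .13 26.45
```

```text
t 18.6667 pos [0.6408 0.1468 0.2049] rot [179.7   -0.34  25.8 ] F [-0.6  0.5 -0.9] open 30.2 q [ 0.11  0.65  1.25 -0.    1.23  1.23]
rot [ 0.0053 -0.0059 -0.0114] rows>= 0.1
off now [ 11.1 -25.2  74.9] off after turn [ 11.8 -24.7  74.9] rows>= 1.9
```

Call:
apply_moves([
  {"offset":[7,-15,10],"rotation":[0.005,-0.006,-0.011]},
  {"offset":[3,-6,15],"rotation":[0,0,0]},
  {"offset":[1,-3,18],"rotation":[0,0,0]},
  {"offset":[0,0,15],"rotation":[0,0,0]},
  {"offset":[0,0,8],"rotation":[0,0,0]},
  {"offset":[0,0,2],"rotation":[0,0,0]},
  {"offset":[0,0,0.5],"rotation":[0,0,0]},
])

```text
time: 19.25
tool_pos: [0.6408, 0.1723, 0.1353]
tool_rot: [3.14, -0.002, 0.455]
contact_force: [0.1, 1.2, -0.7]
opening: 0.0295
```

```bash
python3 to.py .6404 .1742 .11 26.45
```

```text
t 19.25 pos [0.6408 0.1723 0.1353] rot [ 1.799e+02 -1.200e-01  2.609e+01] F [ 0.1  1.2 -0.7] open 29.5 q [ 0.15  0.73  1.3  -0.    1.11  1.26]
rot [ 0.0017 -0.0021 -0.0063] rows>= 0.1
off now [ 0.4 -1.9 25.3] off after turn [ 0.4 -1.9 25.3] rows>= 0.6
```

Call:
apply_moves([
  {"offset":[0.5,-2,10],"rotation":[0.002,-0.002,-0.007]},
  {"offset":[0,-0.5,10],"rotation":[0,0,0]},
  {"offset":[0,0,4],"rotation":[0,0,0]},
  {"offset":[0,0,1],"rotation":[0,0,0]},
  {"offset":[0,0,0.5],"rotation":[0,0,0]},
])

```text
time: 19.67
tool_pos: [0.6415, 0.174, 0.1096]
tool_rot: [3.141, -0.003, 0.461]
contact_force: [0.3, 0.4, 0.3]
opening: 0.0298
```

```bash
python3 to.py .6404 .1742 .0963 26.45;  python3 - <<'E'
from ov import *; from cell import *; import pickle
s=observe(); p=read_camera("side"); R=Ro.from_euler("xyz",s["tool_rot"]); q=R.apply([0,0,.0713])+s["tool_pos"]
overlay(p,[("rest",(.6404,.1742,0,26.45)),("board",(*q,np.degrees(s["tool_rot"][2])))],(s["tool_pos"],s["tool_rot"],s["opening"]),(.64,.174,.04),40,"pics/e2.png")
E
```

```text
t 19.6667 pos [0.6415 0.174  0.1096] rot [179.96  -0.19  26.4 ] F [0.3 0.4 0.3] open 29.8 q [0.15 0.77 1.32 0.   1.06 1.26]
rot [ 0.0007 -0.0033 -0.0009] rows>= 0.0
off now [-0.9 -0.7 13.3] off after turn [-0.9 -0.7 13.3] rows>= 0.3
```

View pics/e2.png

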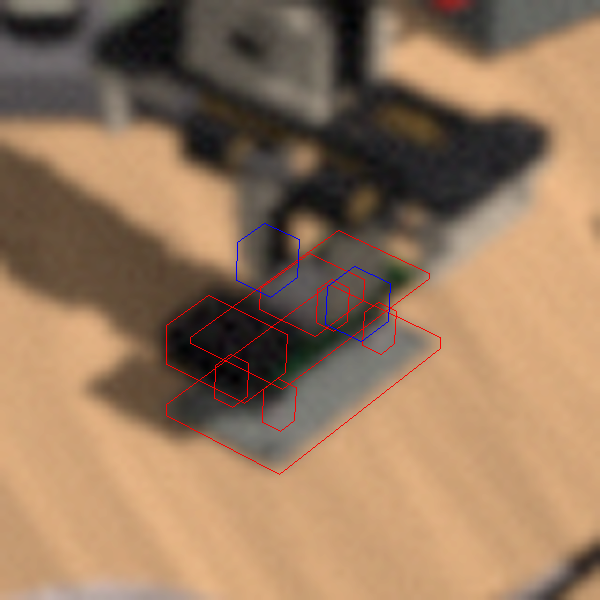

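Call:
apply_moves([
  {"offset":[-0.9,-0.7,5],"rotation":[0.001,-0.003,-0.001]},
  {"offset":[-0.3,0,4],"rotation":[0,-0.001,0]},
  {"offset":[0,0,3],"rotation":[0,0,0]},
  {"offset":[0,0,1],"rotation":[0,0,0]},
])

```text
time: 20.05
tool_pos: [0.6406, 0.1742, 0.0967]
tool_rot: [3.141, -0.001, 0.462]
contact_force: [-0.7, -0.5, -0.3]
opening: 0.0301
```

```bash
python3 to.py .6404 .1742 .0958 26.45
```

```text
t 20.05 pos [0.6406 0.1742 0.0967] rot [ 1.7998e+02 -7.0000e-02  2.6470e+01] F [-0.7 -0.5 -0.3] open 30.1 q [0.15 0.78 1.32 0.   1.04 1.26]
rot [ 0.0003 -0.0012  0.0003] rows>= 0.0
off now [-0.2 -0.1  0.9] off after turn [-0.2 -0.1  0.9] rows>= 0.0
```

Call:
apply_moves([
  {"offset":[0,0,0.8],"rotation":[0,-0.001,0]},
  {"offset":[0,0,0.6],"rotation":[0,0,0]},
])

```text
time: 20.22
tool_pos: [0.6405, 0.1742, 0.0953]
tool_rot: [3.141, 0.0, 0.462]
contact_force: [-2.5, -0.8, 5.0]
opening: 0.0297
```

Call:
apply_moves([
  {"offset":[0,0,0.7],"rotation":[0,0,0]},
])

```text
time: 20.3
tool_pos: [0.6405, 0.1742, 0.0953]
tool_rot: [3.141, 0.0, 0.462]
contact_force: [-3.8, -1.4, 7.6]
opening: 0.0299
```

Call:
apply_moves([
  {"offset":[0,0,0.7],"rotation":[0,0,0]},
])

```text
time: 20.38
tool_pos: [0.6405, 0.1742, 0.0953]
tool_rot: [3.141, -0.0, 0.462]
contact_force: [-2.8, -0.6, 5.0]
opening: 0.0297
```

Call:
apply_moves([
  {"offset":[0,0,0],"rotation":[0,0,0]},
  {"offset":[0,0,0],"rotation":[0,0,0]},
  {"offset":[0,0,0],"rotation":[0,0,0]},
  {"offset":[0,0,0],"rotation":[0,0,0]},
  {"offset":[0,0,0],"rotation":[0,0,0]},
], grip=0.2)

```text
time: 20.8
tool_pos: [0.6412, 0.1743, 0.0957]
tool_rot: [3.14, -0.002, 0.462]
contact_force: [0.3, -0.8, 0.9]
opening: 0.0582
```

Call:
apply_moves([
  {"offset":[0,0,-5],"rotation":[0,0,0]},
  {"offset":[0,0,-15],"rotation":[0,0,0]},
  {"offset":[0,0,-30],"rotation":[0,0,0]},
  {"offset":[0,0,-40],"rotation":[0,0,0]},
  {"offset":[0,0,-25],"rotation":[0,0,0]},
  {"offset":[10,40,0],"rotation":[0,0,0.05]},
  {"offset":[10,40,0],"rotation":[0,0,0.05]},
  {"offset":[10,40,0],"rotation":[0,0,0.05]},
  {"offset":[10,40,0],"rotation":[0,0,0.02]},
  {"offset":[10,40,0],"rotation":[0,0,0]},
])

```text
time: 21.63
tool_pos: [0.7594, 0.0115, 0.2212]
tool_rot: [-3.141, -0.004, 0.298]
contact_force: [0.4, 0.5, -0.0]
opening: 0.0735
```

```bash
python3 to.py .6384 -.1950 .2 16.5;  python3 - <<'E'
from ov import *; from h import *; import pickle
P=save("g"); pickle.dump(P,open("g.pkl","wb"))
for c,v in {"side":(.6392,.1747),"top":(.6416,.1738)}.items():
  overlay(P[c],[("rest",(*v,0,26.45)),("board",(*v,.024,26.45))],None,(.64,.174,.03),30,f"pics/g_{c}2.png",400)
cv2.imwrite("pics/g2.png",np.hstack([cv2.imread(f"pics/g_{c}2.png") for c in P]))
for c in P:
  print(c,[fit(P[c],"board",(.640,.174,.4616),z=.024)])
  for q in("board_c","frame_c","base_c"):
    print(c,q,[(np.round(x["location"],3).tolist(),round(x["score"],2)) for x in tip_of(q,P[c])[:2]])
E
```

```text
t 21.6333 pos [0.7594 0.0115 0.2212] rot [-179.97   -0.22   17.1 ] F [ 0.4  0.5 -0. ] open 73.5 q [-0.09  0.85  0.81  0.    1.47  1.19]
rot [-0.0006 -0.0038  0.0105] rows>= 0.1
off now [-176.5  161.8   20.4] off after turn [-174.7  163.7   21.2] rows>= 5.8
side [(array([0.63621146, 0.15519865, 0.41056007]), np.float64(221.48880004882812))]
side board_c [([0.641, 0.17, 0.033], 0.8)]
side frame_c [([0.468, -0.01, -0.005], 0.75), ([0.632, -0.194, 0.016], 0.66)]
side base_c [([0.636, -0.196, 0.007], 0.65)]
top [(array([0.64040171, 0.16831796, 0.59140938]), np.float64(591.92626953125))]
top board_c [([0.642, 0.173, 0.03], 0.91)]
top frame_c [([0.637, -0.195, 0.017], 0.76), ([0.643, 0.171, 0.005], 0.47)]
top base_c [([0.64, -0.195, 0.005], 0.87)]
```

View pics/g2.png

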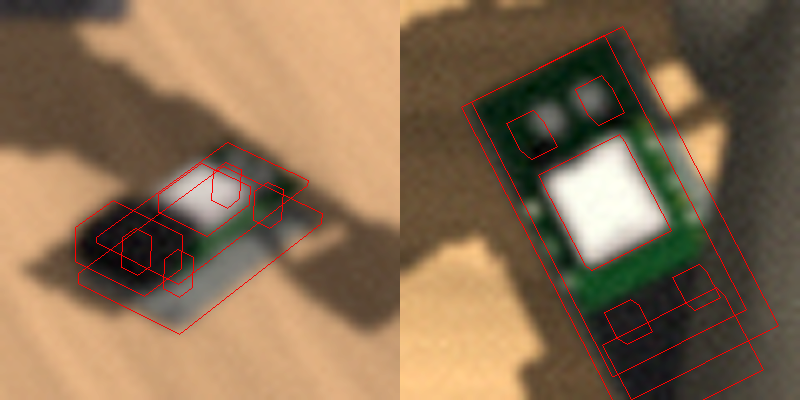

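View pics/g_top.png

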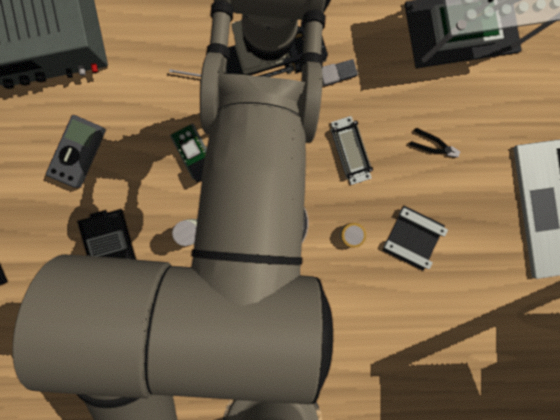

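```bash
python3 - <<'E'
from ov import *; import pickle
P=pickle.load(open("g.pkl","rb")); p=P["top"]
v,f=fit(p,"stack2",(.6397,-.1946,.287)); print(v,f)
overlay(p,[("stack2",(v[0],v[1],0,np.degrees(v[2])))],None,(.64,-.195,.01),35,"pics/g3.png",500)
E
```

```text
[ 0.63986653 -0.19473426  0.29947903] 53.11518096923828
```

View pics/g3.png

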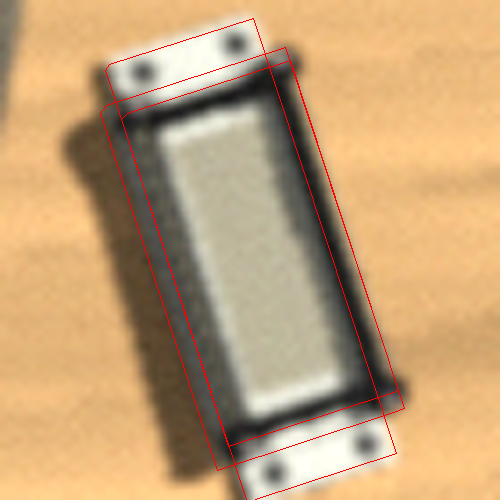

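Call:
apply_moves([
  {"offset":[-34,20,0],"rotation":[0,0,0.01]},
  {"offset":[-34,20,0],"rotation":[0,0,0]},
  {"offset":[-30,27,0],"rotation":[0,0,0]},
  {"offset":[-25,30,2],"rotation":[0,0,0]},
  {"offset":[-20,30,5],"rotation":[0,0,0]},
  {"offset":[-10,15,8],"rotation":[0,0,0]},
  {"offset":[0,5,10],"rotation":[0,0,0]},
  {"offset":[0,0,0],"rotation":[0,0,0]},
])

```text
time: 22.7
tool_pos: [0.6501, -0.163, 0.1958]
tool_rot: [-3.141, -0.006, 0.311]
contact_force: [-0.6, 1.7, -0.3]
opening: 0.0736
```

```bash
python3 to.py .6386 -.1948 .12 16.5
```

```text
t 22.7 pos [ 0.6501 -0.163   0.1958] rot [-179.98   -0.34   17.81] F [-0.6  1.7 -0.3] open 73.6 q [-0.36  0.69  1.21  0.    1.24  0.9 ]
rot [-0.0004 -0.006   0.0229] rows>= 0.2
off now [-21.1  26.8  75.7] off after turn [-20.   27.2  75.8] rows>= 2.0
```

Call:
apply_moves([
  {"offset":[-14,18,10],"rotation":[0,-0.006,0.02]},
  {"offset":[-5,7,15],"rotation":[0,0,0.003]},
  {"offset":[-1,2,20],"rotation":[0,0,0]},
  {"offset":[0,0,15],"rotation":[0,0,0]},
  {"offset":[0,0,8],"rotation":[0,0,0]},
  {"offset":[0,0,2],"rotation":[0,0,0]},
])

```text
time: 23.2
tool_pos: [0.6443, -0.1841, 0.126]
tool_rot: [3.141, -0.006, 0.299]
contact_force: [0.6, -0.6, 0.3]
opening: 0.0739
```

```bash
python3 to.py .6386 -.1948 .1 16.5
```

```text
t 23.2 pos [ 0.6443 -0.1841  0.126 ] rot [179.96  -0.34  17.11] F [ 0.6 -0.6  0.3] open 73.9 q [-0.39  0.75  1.29  0.    1.1   0.88]
rot [ 0.0007 -0.006   0.0106] rows>= 0.1
off now [-8.8  8.5 26. ] off after turn [-8.5  8.6 26. ] rows>= 0.7
```

Call:
apply_moves([
  {"offset":[-6,6,8],"rotation":[0.001,-0.006,0.01]},
  {"offset":[-3,3,8],"rotation":[0,0,0]},
  {"offset":[-1.5,1,6],"rotation":[0,0,0]},
  {"offset":[0,0,2],"rotation":[0,0,0]},
  {"offset":[0,0,0],"rotation":[0,0,0]},
])

```text
time: 23.62
tool_pos: [0.6386, -0.1944, 0.1014]
tool_rot: [3.141, -0.001, 0.292]
contact_force: [0.1, -0.9, -0.4]
opening: 0.0733
```

```bash
python3 to.py .6386 -.1948 .08 16.5
```

```text
t 23.6167 pos [ 0.6386 -0.1944  0.1014] rot [ 1.7996e+02 -8.0000e-02  1.6750e+01] F [ 0.1 -0.9 -0.4] open 73.3 q [-0.41  0.78  1.31  0.    1.05  0.87]
rot [ 0.0007 -0.0014  0.0044] rows>= 0.0
off now [-0.2  0.4 21.4] off after turn [-0.1  0.4 21.4] rows>= 0.5
```

Call:
apply_moves([
  {"offset":[0,0.4,8],"rotation":[0,-0.001,0.004]},
  {"offset":[0,0,7],"rotation":[0,0,0]},
  {"offset":[0,0,4],"rotation":[0,0,0]},
  {"offset":[0,0,1.5],"rotation":[0,0,0]},
  {"offset":[0,0,0.5],"rotation":[0,0,0]},
])

```text
time: 24.03
tool_pos: [0.6393, -0.1953, 0.0793]
tool_rot: [3.14, -0.002, 0.287]
contact_force: [-0.2, -0.3, 0.7]
opening: 0.0735
```

```bash
python3 to.py .6386 -.1948 .08 16.5
```

```text
t 24.0333 pos [ 0.6393 -0.1953  0.0793] rot [ 1.7989e+02 -1.2000e-01  1.6450e+01] F [-0.2 -0.3  0.7] open 73.5 q [-0.41  0.81  1.32 -0.    1.01  0.87]
rot [ 0.002  -0.0021 -0.0008] rows>= 0.0
off now [-0.5 -0.7 -0.7] off after turn [-0.5 -0.7 -0.7] rows>= 0.0
```

Call:
apply_moves([
  {"offset":[-0.4,-0.6,-0.5],"rotation":[0.001,-0.002,0]},
  {"offset":[0,0,0],"rotation":[0,0,0]},
  {"offset":[0,0,0],"rotation":[0,0,0]},
  {"offset":[0,0,0.2],"rotation":[0,0,0]},
  {"offset":[0,0,0],"rotation":[0,0,0]},
  {"offset":[0,0,0],"rotation":[0,0,0]},
], grip=1, grip_force=12)

```text
time: 24.53
tool_pos: [0.639, -0.1948, 0.0801]
tool_rot: [3.14, -0.0, 0.287]
contact_force: [0.0, -0.0, -0.1]
opening: 0.0559
```

```bash
python3 to.py .6386 -.1948 .08 16.5
```

```text
t 24.5333 pos [ 0.639  -0.1948  0.0801] rot [ 1.7992e+02 -2.0000e-02  1.6470e+01] F [ 0.  -0.  -0.1] open 55.9 q [-0.41  0.81  1.32 -0.    1.01  0.87]
rot [ 0.0013 -0.0004 -0.0006] rows>= 0.0
off now [-0.4 -0.1  0.1] off after turn [-0.4 -0.1  0.1] rows>= 0.0
```

Call:
apply_moves([
  {"offset":[0,0,-3],"rotation":[0,0,0]},
  {"offset":[0,0,-5],"rotation":[0,0,0]},
  {"offset":[0,0,-10],"rotation":[0,0,0]},
  {"offset":[0,0,-20],"rotation":[0,0,0]},
  {"offset":[0,0,-25],"rotation":[0,0,0]},
  {"offset":[0,0,-20],"rotation":[0,0,0]},
  {"offset":[0,0,-5],"rotation":[0,0,0]},
])

```text
time: 25.12
tool_pos: [0.6381, -0.1943, 0.173]
tool_rot: [-3.141, 0.002, 0.287]
contact_force: [1.3, -0.1, 0.2]
opening: 0.0558
```

```bash
python3 to.py .4713 -.0057 .16 16.5;  python3 - <<'E'
from ov import *; from cell import *; import pickle
s=observe(); p=read_camera("side"); R=Ro.from_euler("xyz",s["tool_rot"]); q=R.apply([0,0,.0681])+s["tool_pos"]
overlay(p,[("base",(.6388,-.195,0,16.5)),("frame",(*q,np.degrees(s["tool_rot"][2])))],(s["tool_pos"],s["tool_rot"],s["opening"]),(.64,-.19,.06),50,"pics/i1.png")
E
```

```text
t 25.1167 pos [ 0.6381 -0.1943  0.173 ] rot [-1.7994e+02  1.3000e-01  1.6460e+01] F [ 1.3 -0.1  0.2] open 55.8 q [-0.41  0.7   1.24 -0.    1.2   0.87]
rot [-0.001   0.0023 -0.0006] rows>= 0.0
off now [-106.4 -228.2   13.5] off after turn [-106.3 -228.2   13. ] rows>= 6.0
```

View pics/i1.png

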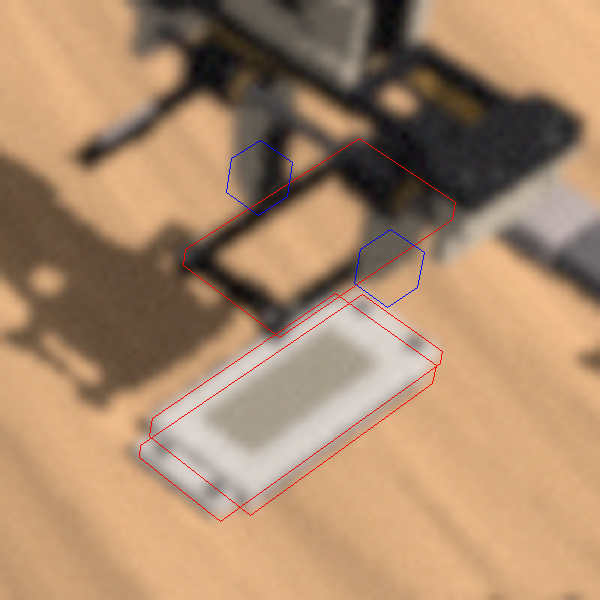

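Call:
apply_moves([
  {"offset":[-15,-32,0],"rotation":[0,0,0]},
  {"offset":[-15,-34,0],"rotation":[0,0,0]},
  {"offset":[-15,-34,0],"rotation":[0,0,0]},
  {"offset":[-15,-34,0],"rotation":[0,0,0]},
  {"offset":[-15,-34,0],"rotation":[0,0,0]},
  {"offset":[-15,-30,0],"rotation":[0,0,0]},
  {"offset":[-12,-20,0],"rotation":[0,0,0]},
  {"offset":[-2,-5,5],"rotation":[0,0,0]},
  {"offset":[0,0,10],"rotation":[0,0,0]},
  {"offset":[0,0,3],"rotation":[0,0,0]},
])

```text
time: 26.0
tool_pos: [0.4641, -0.0034, 0.1484]
tool_rot: [-3.141, 0.005, 0.285]
contact_force: [-0.2, 0.9, -0.9]
opening: 0.056
```

```bash
python3 to.py .4713 -.0057 .1 16.5
```

```text
t 26.0 pos [ 0.4641 -0.0034  0.1484] rot [-179.95    0.3    16.33] F [-0.2  0.9 -0.9] open 56.0 q [-0.17  0.42  1.87 -0.    0.86  1.12]
rot [-0.001   0.0052 -0.003 ] rows>= 0.0
off now [ 6.5  4.3 48.4] off after turn [ 6.3  4.2 48.4] rows>= 1.2
```

Call:
apply_moves([
  {"offset":[5,3,12],"rotation":[-0.001,0.005,-0.003]},
  {"offset":[1,1,15],"rotation":[0,0,0]},
  {"offset":[0.5,0,12],"rotation":[0,0,0]},
  {"offset":[0,0,6],"rotation":[0,0,0]},
  {"offset":[0,0,2],"rotation":[0,0,0]},
])

```text
time: 26.42
tool_pos: [0.475, -0.0081, 0.0978]
tool_rot: [3.14, -0.002, 0.286]
contact_force: [-0.5, 0.7, -0.3]
opening: 0.0556
```

```bash
python3 to.py .4713 -.0057 .0721 16.5;  python3 - <<'E'
from ov import *; from cell import *; import pickle
s=observe(); p=read_camera("side"); R=Ro.from_euler("xyz",s["tool_rot"]); q=R.apply([0,0,.0681])+s["tool_pos"]
overlay(p,[("pan",(.4713,-.0057,0,0)),("frame",(*q,np.degrees(s["tool_rot"][2])))],(s["tool_pos"],s["tool_rot"],s["opening"]),(.47,-.006,.04),50,"pics/i2.png")
E
```

```text
t 26.4167 pos [ 0.475  -0.0081  0.0978] rot [ 1.7991e+02 -1.0000e-01  1.6420e+01] F [-0.5  0.7 -0.3] open 55.6 q [-0.18  0.51  1.89 -0.    0.73  1.11]
rot [ 0.0015 -0.0017 -0.0015] rows>= 0.0
off now [-2.9 -3.4 25.7] off after turn [-2.8 -3.4 25.7] rows>= 0.6
```

View pics/i2.png

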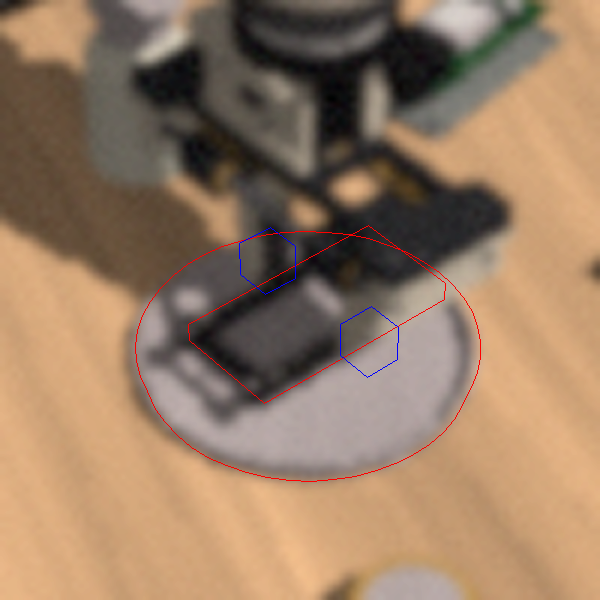

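Call:
apply_moves([
  {"offset":[-2.5,-3.4,8],"rotation":[0.001,-0.002,-0.001]},
  {"offset":[-0.5,-0.5,8],"rotation":[0,0,0]},
  {"offset":[0,0,5],"rotation":[0,0,0]},
  {"offset":[0,0,2],"rotation":[0,0,0]},
])

```text
time: 26.8
tool_pos: [0.4718, -0.0058, 0.0739]
tool_rot: [3.14, -0.002, 0.287]
contact_force: [0.7, -0.3, -0.2]
opening: 0.056
```

```bash
python3 to.py .4715 -.005 .0711 16.5
```

```text
t 26.8 pos [ 0.4718 -0.0058  0.0739] rot [ 1.799e+02 -1.100e-01  1.642e+01] F [ 0.7 -0.3 -0.2] open 56.0 q [-0.17  0.55  1.92 -0.    0.67  1.11]
rot [ 0.0017 -0.0019 -0.0014] rows>= 0.0
off now [-0.1 -0.8  2.8] off after turn [-0.1 -0.8  2.8] rows>= 0.1
```

Call:
apply_moves([
  {"offset":[0,-0.5,1.5],"rotation":[0.002,-0.002,-0.001]},
  {"offset":[0,0,0.8],"rotation":[0,0,0]},
])

```text
time: 26.97
tool_pos: [0.4715, -0.0052, 0.0711]
tool_rot: [-3.141, 0.001, 0.288]
contact_force: [-1.2, 0.9, -0.3]
opening: 0.0562
```

Call:
apply_moves([
  {"offset":[0,0,0.7],"rotation":[0,0,0]},
])

```text
time: 27.05
tool_pos: [0.4716, -0.0052, 0.0707]
tool_rot: [-3.141, 0.001, 0.288]
contact_force: [-4.1, -0.2, 13.6]
opening: 0.0558
```

Call:
apply_moves([
  {"offset":[0,0,0.7],"rotation":[0,0,0]},
])

```text
time: 27.13
tool_pos: [0.4716, -0.0051, 0.0706]
tool_rot: [-3.141, 0.001, 0.288]
contact_force: [-3.6, -1.4, 12.5]
opening: 0.0553
```

Call:
apply_moves([
  {"offset":[0,0,0],"rotation":[0,0,0]},
  {"offset":[0,0,0],"rotation":[0,0,0]},
  {"offset":[0,0,0],"rotation":[0,0,0]},
  {"offset":[0,0,0],"rotation":[0,0,0]},
], grip=0.2)

```text
time: 27.47
tool_pos: [0.4724, -0.0052, 0.0719]
tool_rot: [3.141, -0.002, 0.289]
contact_force: [0.7, -0.0, 0.6]
opening: 0.0726
```

Call:
apply_moves([
  {"offset":[0,0,-5],"rotation":[0,0,0]},
  {"offset":[0,0,-15],"rotation":[0,0,0]},
  {"offset":[0,0,-30],"rotation":[0,0,0]},
  {"offset":[0,0,-30],"rotation":[0,0,0]},
  {"offset":[0,0,-10],"rotation":[0,0,0]},
  {"offset":[14,30,0],"rotation":[0,0,0]},
  {"offset":[14,34,0],"rotation":[0,0,0]},
  {"offset":[14,34,0],"rotation":[0,0,0]},
  {"offset":[14,34,0],"rotation":[0,0,0]},
  {"offset":[14,30,0],"rotation":[0,0,0]},
])

```text
time: 28.3
tool_pos: [0.5853, -0.1399, 0.1699]
tool_rot: [-3.14, 0.001, 0.296]
contact_force: [0.8, -0.0, 0.3]
opening: 0.0731
```

```bash
python3 to.py .6388 -.195 .12 16.5;  python3 - <<'E'
from h import *; from ov import *; import pickle
P=save("j"); pickle.dump(P,open("j.pkl","wb"))
print([fit(P["side"],"base",(.6374,-.1945,.287),show="pics/j_b.png")])
E
```

```text
t 28.3 pos [ 0.5853 -0.1399  0.1699] rot [-1.7993e+02  4.0000e-02  1.6990e+01] F [ 0.8 -0.   0.3] open 73.1 q [-0.36  0.6   1.46  0.    1.08  0.91]
rot [-0.0012  0.0007  0.0085] rows>= 0.1
off now [35.1 68.4 49.8] off after turn [35.7 68.  49.9] rows>= 2.2
[(array([ 0.63726984, -0.1925799 ,  0.29239739]), np.float64(152.22793579101562))]
```

View pics/j_side.png

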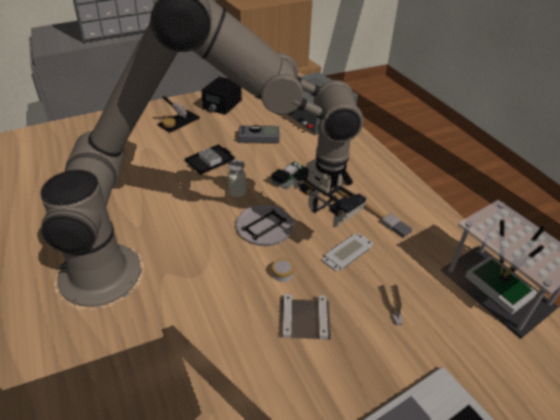

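View pics/j_b.png

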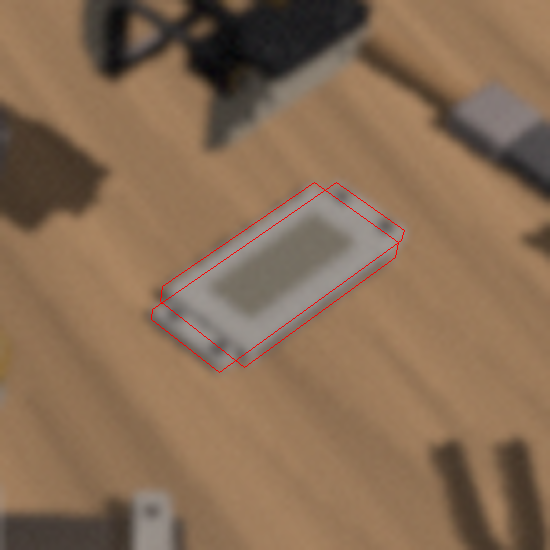

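Call:
apply_moves([
  {"offset":[14,28,5],"rotation":[0,0,0.008]},
  {"offset":[12,22,8],"rotation":[0,0,0]},
  {"offset":[6,11,10],"rotation":[0,0,0]},
  {"offset":[1,2,10],"rotation":[0,0,0]},
  {"offset":[0,0,6],"rotation":[0,0,0]},
  {"offset":[0,0,1],"rotation":[0,0,0]},
])

```text
time: 28.9
tool_pos: [0.6345, -0.1925, 0.1269]
tool_rot: [-3.137, 0.004, 0.284]
contact_force: [-0.4, -0.6, -0.3]
opening: 0.0737
```

```bash
python3 to.py .6387 -.1948 .1 16.5
```

```text
t 28.9 pos [ 0.6345 -0.1925  0.1269] rot [-179.76    0.2    16.28] F [-0.4 -0.6 -0.3] open 73.7 q [-0.41  0.75  1.3   0.    1.1   0.88]
rot [-0.0042  0.0035 -0.0039] rows>= 0.1
off now [ 3.5  3.5 26.8] off after turn [ 3.4  3.4 26.9] rows>= 0.7
```

Call:
apply_moves([
  {"offset":[2.5,2.5,10],"rotation":[-0.004,0.003,-0.004]},
  {"offset":[0.5,0.5,10],"rotation":[0,0,0]},
  {"offset":[0,0,4],"rotation":[0,0,0]},
  {"offset":[0,0,1],"rotation":[0,0,0]},
  {"offset":[0,0,0.5],"rotation":[0,0,0]},
], grip=0.12)

```text
time: 29.32
tool_pos: [0.6365, -0.1909, 0.0993]
tool_rot: [-3.14, 0.002, 0.291]
contact_force: [-0.3, 0.4, 0.4]
opening: 0.0809
```

```bash
python3 to.py .6387 -.1948 .0695 16.5
```

```text
t 29.3167 pos [ 0.6365 -0.1909  0.0993] rot [-1.7989e+02  1.3000e-01  1.6700e+01] F [-0.3  0.4  0.4] open 80.9 q [-0.41  0.78  1.32  0.    1.05  0.87]
rot [-0.002   0.0022  0.0035] rows>= 0.0
off now [ 1.1  4.4 29.8] off after turn [ 1.   4.3 29.8] rows>= 0.7
```

Call:
apply_moves([
  {"offset":[0.8,3.5,8],"rotation":[-0.002,0.002,0.003]},
  {"offset":[0,0.5,8],"rotation":[0,0,0]},
  {"offset":[0,0,6],"rotation":[0,0,0]},
  {"offset":[0,0,3],"rotation":[0,0,0]},
  {"offset":[0,0,1],"rotation":[0,0,0]},
])

```text
time: 29.73
tool_pos: [0.639, -0.1948, 0.0717]
tool_rot: [3.14, -0.001, 0.288]
contact_force: [-0.1, 0.4, -0.2]
opening: 0.0809
```

```bash
python3 to.py .6387 -.1948 .0695 16.5
```

```text
t 29.7333 pos [ 0.639  -0.1948  0.0717] rot [ 1.7992e+02 -8.0000e-02  1.6520e+01] F [-0.1  0.4 -0.2] open 80.9 q [-0.41  0.82  1.33 -0.    1.    0.87]
rot [ 0.0014 -0.0015  0.0004] rows>= 0.0
off now [-0.3 -0.1  2.2] off after turn [-0.3 -0.1  2.2] rows>= 0.1
```

Call:
apply_moves([
  {"offset":[-0.2,0,1.5],"rotation":[0.001,-0.001,0]},
  {"offset":[0,0,0.5],"rotation":[0,0,0]},
])

```text
time: 29.9
tool_pos: [0.6386, -0.1949, 0.0689]
tool_rot: [-3.141, 0.0, 0.288]
contact_force: [-0.5, 0.6, 0.5]
opening: 0.0807
```

Call:
apply_moves([
  {"offset":[0,0,0],"rotation":[0,0,0]},
  {"offset":[0,0,0],"rotation":[0,0,0]},
  {"offset":[0,0,0],"rotation":[0,0,0]},
  {"offset":[0,0,0],"rotation":[0,0,0]},
  {"offset":[0,0,0],"rotation":[0,0,0]},
  {"offset":[0,0,0],"rotation":[0,0,0]},
], grip=1, grip_force=30)

```text
time: 30.4
tool_pos: [0.6388, -0.1949, 0.0693]
tool_rot: [3.141, -0.0, 0.288]
contact_force: [0.4, 0.1, -1.7]
opening: 0.0618
```

```bash
python3 to.py .6387 -.1948 .0695 16.5
```

```text
t 30.4 pos [ 0.6388 -0.1949  0.0693] rot [ 1.7998e+02 -2.0000e-02  1.6520e+01] F [ 0.4  0.1 -1.7] open 61.8 q [-0.41  0.82  1.33 -0.    0.99  0.87]
rot [ 0.0003 -0.0003  0.0004] rows>= 0.0
off now [-0.  -0.1 -0.2] off after turn [-0.  -0.1 -0.2] rows>= 0.0
```

Call:
apply_moves([
  {"offset":[0,0,-3],"rotation":[0,0,0]},
  {"offset":[0,0,-5],"rotation":[0,0,0]},
  {"offset":[0,0,-10],"rotation":[0,0,0]},
  {"offset":[0,0,-20],"rotation":[0,0,0]},
  {"offset":[0,0,-25],"rotation":[0,0,0]},
  {"offset":[0,0,-20],"rotation":[0,0,0]},
  {"offset":[0,0,-8],"rotation":[0,0,0]},
])

```text
time: 30.98
tool_pos: [0.6368, -0.1941, 0.1629]
tool_rot: [-3.136, 0.006, 0.288]
contact_force: [-0.4, -0.4, -2.7]
opening: 0.0611
```

```bash
python3 to.py .4296 -.3412 .15 -27;  python3 - <<'E'
from ov import *; from cell import *; import pickle
s=observe(); p=read_camera("side"); R=Ro.from_euler("xyz",s["tool_rot"]); q=R.apply([0,0,.0693])+s["tool_pos"]
overlay(p,[("base",(*q,np.degrees(s["tool_rot"][2])))],(s["tool_pos"],s["tool_rot"],s["opening"]),(.64,-.19,.06),50,"pics/k1.png")
E
```

```text
t 30.9833 pos [ 0.6368 -0.1941  0.1629] rot [-179.69    0.37   16.52] F [-0.4 -0.4 -2.7] open 61.1 q [-0.41  0.71  1.25 -0.    1.18  0.87]
rot [-0.0027  0.0082  0.7596] rows>= 6.1
off now [-240.4   82.2   14. ] off after turn [-117.8  225.2   12.9] rows>= 6.1
```

View pics/k1.png

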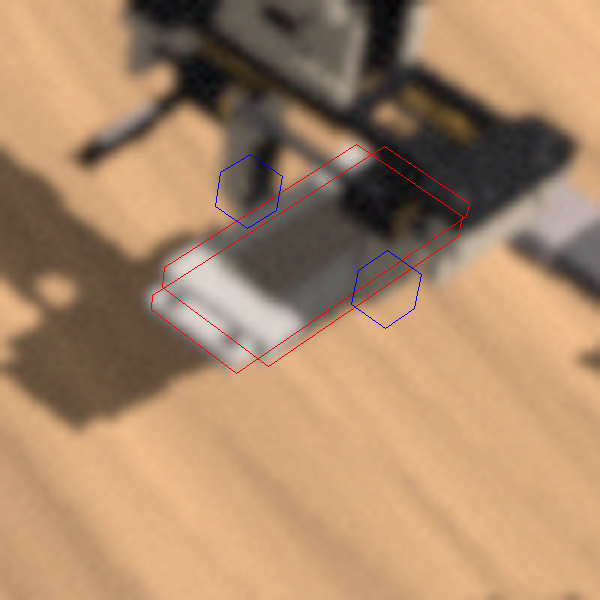

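Call:
apply_moves([
  {"offset":[0,0,0],"rotation":[0,0.004,0.11]},
  {"offset":[0,0,0],"rotation":[0,0.004,0.11]},
  {"offset":[0,0,0],"rotation":[0,0,0.11]},
  {"offset":[0,0,0],"rotation":[0,0,0.11]},
  {"offset":[0,0,0],"rotation":[0,0,0.11]},
  {"offset":[0,0,0],"rotation":[0,0,0.11]},
  {"offset":[0,0,0],"rotation":[0,0,0.1]},
])

```text
time: 31.62
tool_pos: [0.6357, -0.1936, 0.1619]
tool_rot: [-3.137, 0.002, -0.504]
contact_force: [0.0, -0.5, -2.3]
opening: 0.0617
```

```bash
python3 to.py .4296 -.3412 .15 -27
```

```text
t 31.6167 pos [ 0.6357 -0.1936  0.1619] rot [-1.7975e+02  1.4000e-01 -2.8900e+01] F [ 0.  -0.5 -2.3] open 61.7 q [-0.41  0.71  1.27  0.01  1.17  1.66]
rot [-0.0045  0.0024 -0.0331] rows>= 0.3
off now [-109.1  228.9   11.1] off after turn [-116.6  225.1   11.9] rows>= 6.1
```

Call:
apply_moves([
  {"offset":[-16,30,0],"rotation":[-0.004,0.002,-0.015]},
  {"offset":[-17,33,0],"rotation":[0,0,-0.01]},
  {"offset":[-17,33,0],"rotation":[0,0,0]},
  {"offset":[-17,33,0],"rotation":[0,0,0]},
  {"offset":[-17,33,0],"rotation":[0,0,0]},
  {"offset":[-13,26,0],"rotation":[0,0,0]},
  {"offset":[-7,15,0],"rotation":[0,0,0]},
  {"offset":[-3,6,0],"rotation":[0,0,0]},
  {"offset":[0,0,0],"rotation":[0,0,0]},
])

```text
time: 32.37
tool_pos: [0.4331, -0.3287, 0.1545]
tool_rot: [-3.139, 0.009, -0.482]
contact_force: [-0.5, -0.6, -1.7]
opening: 0.0615
```

```bash
python3 to.py .4296 -.3412 .11 -27
```

```text
t 32.3667 pos [ 0.4331 -0.3287  0.1545] rot [-179.83    0.49  -27.61] F [-0.5 -0.6 -1.7] open 61.5 q [-0.79  0.53  1.65  0.    0.98  1.26]
rot [-0.003   0.0086 -0.0106] rows>= 0.1
off now [ 3.1 12.9 44.4] off after turn [ 2.6 12.8 44.5] rows>= 1.1
```

Call:
apply_moves([
  {"offset":[2,9,8],"rotation":[-0.003,0.008,-0.01]},
  {"offset":[0.5,3,10],"rotation":[0,0,0]},
  {"offset":[0,1,12],"rotation":[0,0,0]},
  {"offset":[0,0,8],"rotation":[0,0,0]},
  {"offset":[0,0,3],"rotation":[0,0,0]},
  {"offset":[0,0,0],"rotation":[0,0,0]},
])

```text
time: 32.87
tool_pos: [0.4332, -0.3383, 0.1098]
tool_rot: [-3.139, 0.0, -0.47]
contact_force: [-0.4, 0.4, -2.3]
opening: 0.062
```

```bash
python3 to.py .4296 -.3412 .0893 -27;  python3 - <<'E'
from ov import *; from cell import *; import pickle
s=observe(); p=read_camera("side"); R=Ro.from_euler("xyz",s["tool_rot"]); q=R.apply([0,0,.0693])+s["tool_pos"]
overlay(p,[("bars",(.4296,-.3412,0,-27)),("base",(*q,np.degrees(s["tool_rot"][2])))],None,(.43,-.34,.03),45,"pics/k2.png")
pt=read_camera("top"); cv2.imwrite("pics/k2t.png",pt["img"][...,::-1])
overlay(pt,[("bars",(.4296,-.3412,0,-27)),("base",(*q,np.degrees(s["tool_rot"][2])))],None,(.43,-.34,.03),45,"pics/k2t.png")
E
```

```text
t 32.8667 pos [ 0.4332 -0.3383  0.1098] rot [-1.7988e+02  2.0000e-02 -2.6910e+01] F [-0.4  0.4 -2.3] open 62.0 q [-0.8   0.6   1.67  0.    0.87  1.24]
rot [-0.0021  0.0003  0.0016] rows>= 0.0
off now [-1.9  4.2 20.5] off after turn [-1.9  4.2 20.5] rows>= 0.5
```

View pics/k2.png

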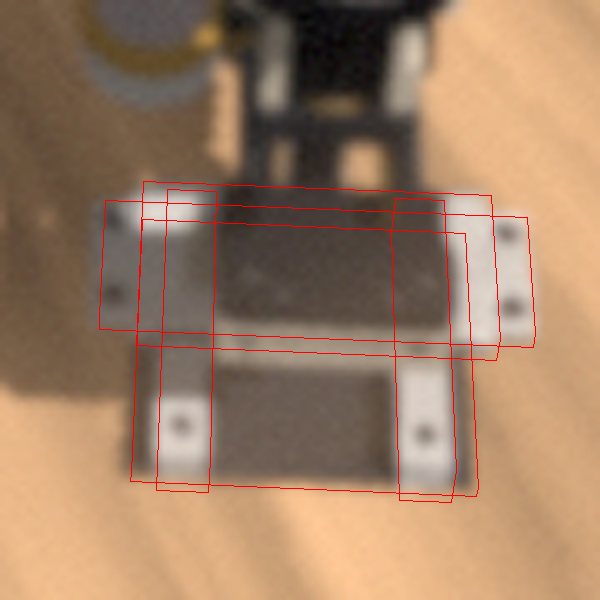

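View pics/k2t.png

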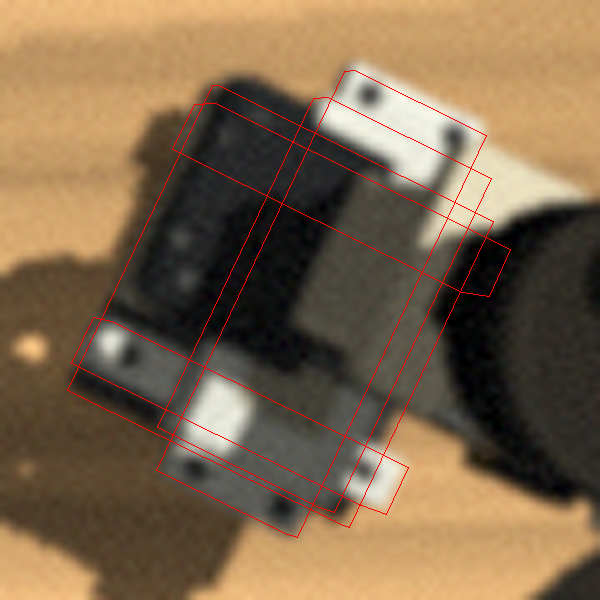

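Call:
apply_moves([
  {"offset":[-1.5,3.3,6],"rotation":[-0.002,0,0.001]},
  {"offset":[-0.3,0.5,6],"rotation":[0,0,0]},
  {"offset":[0,0,4],"rotation":[0,0,0]},
  {"offset":[0,0,1],"rotation":[0,0,0]},
])

```text
time: 33.3
tool_pos: [0.4309, -0.3417, 0.0938]
tool_rot: [3.14, -0.004, -0.47]
contact_force: [0.6, 0.1, -3.5]
opening: 0.0617
```

```bash
python3 to.py .4296 -.3409 .0893 -27
```

```text
t 33.3 pos [ 0.4309 -0.3417  0.0938] rot [179.9   -0.25 -26.91] F [ 0.6  0.1 -3.5] open 61.7 q [-0.81  0.62  1.69 -0.    0.83  1.23]
rot [ 0.0017 -0.0043  0.0016] rows>= 0.0
off now [-1.5 -0.1  4.4] off after turn [-1.5 -0.1  4.5] rows>= 0.1
```

Call:
apply_moves([
  {"offset":[-1.2,-0.1,1.5],"rotation":[0.002,-0.004,0.002]},
  {"offset":[-0.2,0,1],"rotation":[0,-0.001,0]},
  {"offset":[0,0,0.6],"rotation":[0,0,0]},
])

```text
time: 33.55
tool_pos: [0.4294, -0.3411, 0.0902]
tool_rot: [-3.141, 0.001, -0.472]
contact_force: [0.2, -0.6, -2.3]
opening: 0.0617
```

```bash
python3 to.py .4296 -.3409 .0893 -27
```

```text
t 33.55 pos [ 0.4294 -0.3411  0.0902] rot [-1.7997e+02  8.0000e-02 -2.7070e+01] F [ 0.2 -0.6 -2.3] open 61.7 q [-0.81  0.62  1.69  0.    0.83  1.23]
rot [-0.0006  0.0014 -0.0011] rows>= 0.0
off now [ 0.1 -0.2  0.9] off after turn [ 0.1 -0.2  0.9] rows>= 0.0
```

Call:
apply_moves([
  {"offset":[0,0,0.8],"rotation":[0,0.001,0]},
  {"offset":[0,0,0.6],"rotation":[0,0,0]},
])

```text
time: 33.72
tool_pos: [0.4295, -0.3411, 0.0893]
tool_rot: [-3.141, 0.0, -0.472]
contact_force: [-3.0, 2.8, 8.1]
opening: 0.0618
```

Call:
apply_moves([
  {"offset":[0,0,0.7],"rotation":[0,0,0]},
])

```text
time: 33.8
tool_pos: [0.4295, -0.3411, 0.0893]
tool_rot: [-3.141, -0.0, -0.472]
contact_force: [-2.7, 2.8, 6.8]
opening: 0.0616
```

Call:
apply_moves([
  {"offset":[0,0,0.5],"rotation":[0,0,0]},
])

```text
time: 33.88
tool_pos: [0.4294, -0.3411, 0.0893]
tool_rot: [-3.141, -0.0, -0.472]
contact_force: [-1.1, 1.1, 1.0]
opening: 0.0617
```

Seated on the bars. I'll release it and retreat.

Call:
apply_moves([
  {"offset":[0,0,0],"rotation":[0,0,0]},
  {"offset":[0,0,0],"rotation":[0,0,0]},
  {"offset":[0,0,0],"rotation":[0,0,0]},
  {"offset":[0,0,0],"rotation":[0,0,0]},
], grip=0.1)

```text
time: 34.22
tool_pos: [0.4303, -0.3419, 0.0902]
tool_rot: [3.141, -0.004, -0.472]
contact_force: [0.1, 0.5, -0.4]
opening: 0.0815
```

Call:
apply_moves([
  {"offset":[0,0,-5],"rotation":[0,0,0]},
  {"offset":[0,0,-15],"rotation":[0,0,0]},
  {"offset":[0,0,-30],"rotation":[0,0,0]},
  {"offset":[0,0,-40],"rotation":[0,0,0]},
  {"offset":[0,0,-40],"rotation":[0,0,0]},
  {"offset":[0,0,-30],"rotation":[0,0,0]},
  {"offset":[0,0,-30],"rotation":[0,0,0]},
])

```text
time: 34.8
tool_pos: [0.4276, -0.3394, 0.2821]
tool_rot: [-3.137, 0.012, -0.473]
contact_force: [0.8, 0.4, -0.4]
opening: 0.0829
```

Call:
apply_moves([
  {"offset":[-17,34,0],"rotation":[0,0,0]},
  {"offset":[-17,34,0],"rotation":[0,0,0]},
  {"offset":[-17,34,0],"rotation":[0,0,0]},
  {"offset":[-17,34,0],"rotation":[0,0,0]},
  {"offset":[-17,34,0],"rotation":[0,0,0]},
  {"offset":[-10,20,0],"rotation":[0,0,0]},
])

```text
time: 35.3
tool_pos: [0.2571, -0.4692, 0.2957]
tool_rot: [3.136, -0.011, -0.46]
contact_force: [0.4, -0.5, -0.3]
opening: 0.0824
```

```bash
python3 - <<'E'
from ov import *; from h import *; import pickle
P=save("z"); pickle.dump(P,open("z.pkl","wb")); s=observe(); print(s["time"],s["tool_pos"])
b={"side":-.0012,"top":.0012}
t=[]
for c in P:
  d=b[c]
  overlay(P[c],[("bars",(.4296+d,-.341,0,-27)),("base",(.4296+d,-.341,.02,-27))],None,(.43,-.34,.03),38,"pics/x.png",300); t.append(cv2.imread("pics/x.png"))
  overlay(P[c],[("rest",(.6404+d,.1742,0,26.45)),("board",(.6404+d,.1742,.024,26.45))],None,(.64,.174,.03),35,"pics/x.png",300); t.append(cv2.imread("pics/x.png"))
  print(c,[(q,np.round(r[0]["location"],3).tolist()) for q in ["cover_c","board_c","frame_c","base_c","dispenser","tin","bars","rest","pan","tray"] if (r:=tip_of(q,P[c]))])
cv2.imwrite("pics/zz.png",np.vstack([np.hstack(t[:2]),np.hstack(t[2:])]))
E
```

```text
35.4 [ 0.2570064  -0.46949113  0.2954369 ]
side [('cover_c', [0.436, 0.368, 0.013]), ('tin', [0.443, -0.195, -0.0]), ('bars', [0.432, -0.339, 0.001]), ('tray', [0.43, 0.364, -0.001])]
top [('cover_c', [0.429, 0.368, 0.015]), ('board_c', [0.641, 0.171, 0.03]), ('frame_c', [0.468, -0.005, 0.007]), ('base_c', [0.429, -0.343, 0.026]), ('dispenser', [0.451, 0.173, -0.002]), ('tin', [0.443, -0.19, 0.003]), ('bars', [0.427, -0.34, -0.003]), ('rest', [0.642, 0.175, 0.004]), ('pan', [0.47, -0.009, 0.002]), ('tray', [0.428, 0.369, 0.001])]
```

View pics/zz.png

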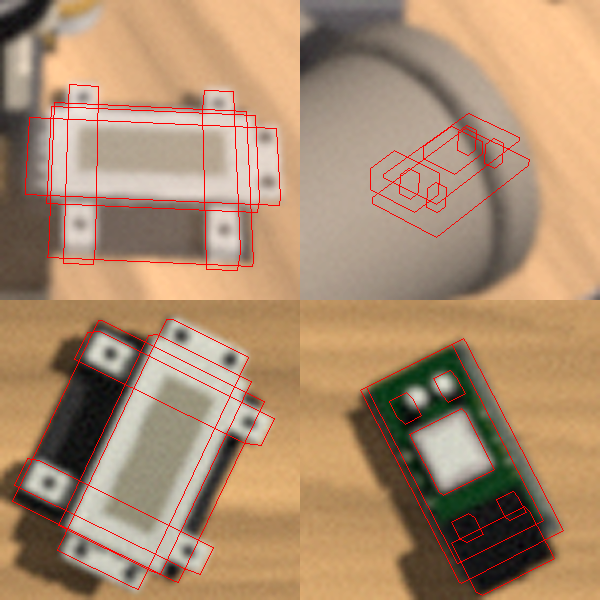

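View pics/z_top.png

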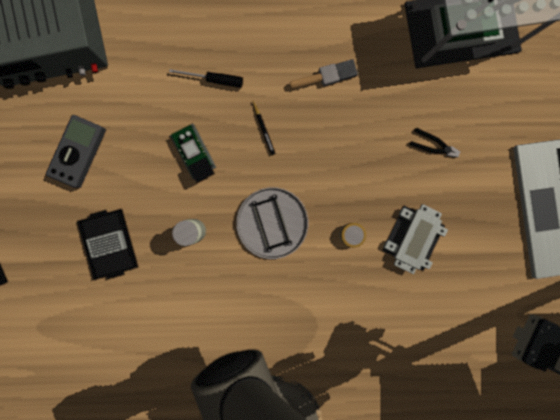

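View pics/z_side.png

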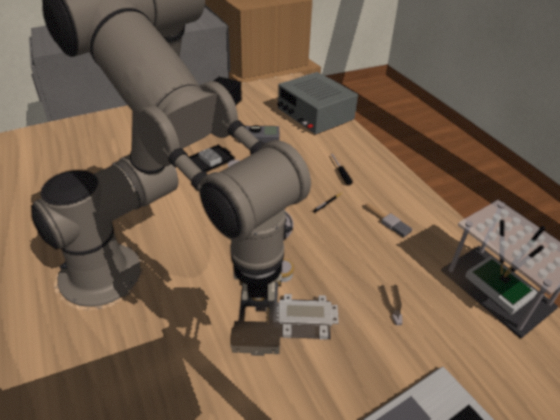

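```bash
python3 - <<'E'
from fit import *; import pickle
P=pickle.load(open("z.pkl","rb")); p=P["top"]; r=38;k=300/76
c=proj(p,np.array([(.43,-.34,.03)]))[0].astype(int)-r
g=lambda l,z: back(p,(np.array(l)-[0,300]+.5)/k-.5+c,z)
A=g([(181,335),(230,360),(80,550),(130,574)],.028); B=g([(110,354),(248,422),(48,483),(187,552)],.02)
for n,X in(("base",A),("bars",B)):
    d1=X[0]+X[1]-X[2]-X[3]; print(n,X.mean(0).round(4),np.degrees(np.arctan2(d1[1],d1[0])).round(1),np.linalg.norm(d1)/2, np.linalg.norm(X[0]-X[1]))
p=P["top"];f=p["img"].astype(float);v=f.mean(2)
# board can
print("can",blobs(p,(v>115),.038,(.641,.174,12),10)); print(fit(p,"rest",(.6416,.1738,.4616))[0])
# base bright refined at top of base plate
s=P["side"]; r=38; c=proj(s,np.array([(.43,-.34,.03)]))[0].astype(int)-r
g=lambda l,z: back(s,(np.array(l)+.5)/k-.5+c,z)
A=g([(266,136),(268,182)],.028); B=g([(82,98),(218,103),(80,223),(224,230)],.02)
print("side bars",B.mean(0), "ear holes mid",A.mean(0), "-> centre", A.mean(0)-.0685*np.array([np.cos(np.radians(27)),-np.sin(np.radians(27)),0]))
E
```

```text
base [ 0.4303 -0.341   0.028 ] -26.8 0.13813450979535993 0.03243422669186239
bars [ 0.4308 -0.3402  0.02  ] -27.1 0.08435742473899693 0.09143997567413455
can [(np.int32(157), array([0.6415, 0.173 ]), np.float64(27.4), array([0.0296, 0.0261]))]
[0.63953816 0.17270153 0.46737103]
side bars [ 0.42899398 -0.33900117  0.02      ] ear holes mid [ 0.49023532 -0.37040461  0.028     ] -> centre [ 0.42920137 -0.33930626  0.028     ]
```

Call:
apply_moves([
  {"offset":[0,0,0],"rotation":[0,0,0]},
  {"offset":[0,0,0],"rotation":[0,0,0]},
  {"offset":[0,0,0],"rotation":[0,0,0]},
])

```text
time: 36.65
tool_pos: [0.2598, -0.4675, 0.295]
tool_rot: [3.138, -0.01, -0.459]
contact_force: [0.1, -0.2, -0.3]
opening: 0.0827
```

```bash
python3 -c "
from cell import *
print(observe()['time'],abs(observe()['qvel']).max()); print(hand_in())"
```

```text
36.65 0.0022697889371865996
the job is handed in; nothing more can be done
None
```

I stripped the unit from the top down and handed it in at about 36.7 s. The cover is flat in the tray, the board is on the four posts, the frame is flat in the pan, and the base lies across the bars. Each piece was lowered until I felt light contact (15 N at most) before I let go, and nothing was dropped.

**Final checks, top camera:**
- The base is within about 1 mm and 0.3° of the middle of the bars.
- The board's can is within about 1 mm of the middle of the rest.
- The cover and frame lie inside the tray and pan.
- The bottle and tin were found within about 4 mm of where they started, which is the detectors' own accuracy. I never touched either.
- The arm stood clear and still at hand-in.

**Where checks disagreed or failed:**
- The two cameras differed by about 2.5 mm in x, so I aimed at the mean of the two.
- In the last side picture the arm hid the board, so its final position was checked from the top only.
- A few automatic outline fits came out unreliable: the board soon after release, with the arm and its shadow over it, and the rest once the board covered it. For those I relied on overlays and feature centres instead.

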